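Cock the impact tester, set the bar between the spacers, fire

ROBOT

A 6-joint arm with a two-finger parallel gripper is mounted at the origin on the work surface. World frame = base frame: x ahead of the robot, y to its left, z up, the work surface at z = 0. Lengths are in m, angles in rad, forces in N, time in s.
With the tool pointing down it reaches from about 0.225 to 0.875 m from the base axis. Payload 3.4 kg.
Tool frame: the origin (TCP) lies on the front face of the gripper's body, between the roots of the fingers; the fingertips stand 73 mm ahead of it and the grasp point (between the pads) lies 54 mm ahead of it; z points along the fingers, y is the direction in which the jaws open and shut (so a half turn about z gives the same grasp; the last joint's range is limited). The gripper opens to 85 mm and grips with 20 to 120 N. Pads are 22 mm wide; open, the fingers measure 114 mm over their backs; the gripper's body (76 mm by 85 mm) begins 54 mm behind the grasp point. The pads swing forward as they close: fully open they stand 13 mm farther back than shut.
Start: joints at [-1.247, 0.276, 1.505, -0, 1.361, -0.121], TCP at [0.247, -0.519, 0.304] pointing down, gripper open.
Joint ranges: [-2.89, 2.89], [-0.75, 2.08], [0.22, 2.7], [-1.18, 4.32], [0.11, 2.71], [-2.7, 2.7]. Speed limits (rad/s): [2.57, 2.57, 3.14, 3.14, 3.14, 3.14].

INTERFACE

Orientations are given as a unit quaternion [x, y, z, w].
In Python, from workcell import state, get_image, camera_params, job_done gives the robot as it stands.
- The arm moves only by the tool jog_arm, never from a script. Its argument "plan" is a list of rows, each an object with "rotation": the turn, a rotation vector about the tool's x, y, z normalised to -1 to 1, where 1 is 2 rad, a list of three; "linear": the shift along the tool's x, y, z normalised to -1 to 1, where 1 is 40 cm, a list of three; "grip": the opening, from 0 (shut) to 1 (fully open). A call has exactly 5 rows; each row shifts and turns the commanded pose from where the row before left it, along the tool's axes as they then stand; what a row does not reach is not made up. A row lasts 1/12 s, in which the tool goes at most 41.7 mm and 7.16 degrees, less where a joint would pass 70% of its speed; a pose out of reach is approached as far as the arm can. A call with a number of a shift or a turn outside -1 to 1 is refused whole. A call with a gripper value outside its range is refused whole. The fingers move at their own pace and stop on an object; the grip force is fixed at half the most. Time passes only in rows, so rows that do not move let the fingers close, or fill a call up. It gives the time, the measured TCP pose, the force and the opening at its end, in the units of the state.
- state(): the state, without advancing time (a new reading comes with each control period).
- get_image(name): name is "scene" or "top"; returns the picture (400x640x3 uint8, blue, green, red); there is no depth.
- camera_params(name): a dict with "intrinsics" (3x3 intrinsics, pixels), "distortion" ([k1, k2, p1, p2, k3] as OpenCV has them; the pictures are not rectified), "view" (4x4, takes a point from world to camera coordinates). Camera axes: x right, y up, looking along -z (the intrinsics and any distortion apply to the point x, -y, -z); pixel columns grow to the right and rows downward; lengths in m; the calibration is good to about 2 mm. A picture is of the moment at which its call begins. camera_params takes no time and is no camera call.
- job_done(): hands the job in, once; it reports no verdict.
The state is a dict: "time": time; "joints": joint angles; "joint_velocities": joint speeds; "joint_efforts": joint torques, N m; "ee_pos": TCP position; "tool_rot": TCP orientation; "wrist_force": force on the tool from outside, world axes, zero at the start; "ft_torque": the same for the moment, N m; "grip_width": finger opening in m.
Only numpy, scipy, OpenCV 4.12 (cv2) and the standard library are available. Lean on these libraries where they do the work, as an engineer would, in place of code of your own. Each camera call takes 0.05 s, during which the arm holds its last target.

TASK

Draw the striker of the impact tester back by its black grip until the sear catches it and let go, never letting it fly forward while the gap is empty. Then stand the test bar that is both thin and tall upright in the gap between the packed spacers, right down on the nest floor, without disturbing the spacers, and let go of it. Then press the sear's pad so that the striker fires onto the bar, and leave the pad free; leave the other bars and everything else on the bench where they are.

Things in the scene. Friction and masses are not known exactly. Their poses are not given: they have to be found in the camera images.
- bar_mid (a point): The test bar to be set: plain aluminium slab 20 mm thick (its x), 60 mm long (its y), 110 mm tall (its z), about 0.36 kg, standing upright on the bench. The point is its centre, 55 mm above its underside. It is the only bar that is both thin and tall.
- thick_bar_mid (a point): A bystander: aluminium bar 34 mm thick (x), 60 mm long (y), 110 mm tall, standing on the bench; too thick for the gap. The point is its centre, 55 mm up.
- short_bar_mid (a point): A bystander: aluminium bar 20 mm thick (x), 60 mm long (y), only 70 mm tall, standing on the bench; too short for the striker to meet. The point is its centre, 35 mm up.
- gap (a point): The empty place in the tester's specimen nest. Point: middle of the gap on the nest floor, 20 mm above the bench. x across the row of spacers, y along the strike axis towards the striker (also the draw direction), z up. 23 mm wide in x between spacers 60 mm high with 4 mm chamfers on their top edges; from y = -33.5 mm (anvil) to +34 mm (lip). A seated bar sticks out 50 mm above the spacers.
- tester: The impact tester, fixed: cream base plate 150 (x) x 450 (y) x 20 mm, turned up to 0.5 rad; axes as the gap's; origin under the plate, 120 mm in y from the gap. Behind the gap (y = -33.5 mm from its middle) stands a steel anvil 44 mm wide, 105 mm high above the nest floor, its top 12 mm sloping back 8 mm as a lead-in; in front (y = +34 mm) is a lip 22 mm high.
- striker_tip (a point): Front tip of the round striker rod (14 mm across), 85 mm above the nest floor, in line with the gap. Uncocked it is 12 mm in y from the gap's middle, 18 mm inside the bar's place, so the bar cannot be set; cocked it is about 72 mm away.
- spacer0: Loose dark steel spacer block 0 of 4 packed in the nest: 22 x 66 x 60 mm, 0.5 kg, origin at the centre of its underside, at x = -44.8 mm from the gap's middle. It has at most 3 mm of play.
- spacer1: Loose dark steel spacer block 1 of 4 packed in the nest: 22 x 66 x 60 mm, 0.5 kg, origin at the centre of its underside, at x = -22.5 mm from the gap's middle. It has at most 3 mm of play.
- spacer2: Loose dark steel spacer block 2 of 4 packed in the nest: 22 x 66 x 60 mm, 0.5 kg, origin at the centre of its underside, at x = 22.5 mm from the gap's middle. It has at most 3 mm of play.
- spacer3: Loose dark steel spacer block 3 of 4 packed in the nest: 22 x 66 x 60 mm, 0.5 kg, origin at the centre of its underside, at x = 44.8 mm from the gap's middle. It has at most 3 mm of play.
- striker (a joint): Sprung striker rod sliding along the gap's y, in m: 0 = fully forward, grows as it is drawn back to +y. Spring 5 N at 0, 7.5 N at 0.06; lifting the sear adds about 5 N near the end. The sear catches it by itself at 0.060 (draw it a little past; hard stop at 0.068). Fired onto a properly set bar it pushes it back to the anvil and rests at about 0.015.
- striker_grip (a point): Point on the striker's upright black grip plate, moving with it: 14 mm thick along the gap's y, 36 mm wide in x, top 22 mm above this point, free for 40 mm below it on both y sides. Axes as the gap's. 145 mm above the nest floor, 135 mm in y from the gap's middle when the striker joint is 0.
- sear (a joint): Sear rocker behind the striker, in rad: 0 = at rest (spring returns it), grows as its pad is pressed down, to 0.4 at most. It lets the striker go at about 0.2 to 0.27.
- trip_pad (a point): Middle of the top of the sear's black pad (36 mm in the gap's x, 30 mm in y), 349 mm in y from the gap's middle and 117 mm above the nest floor at rest. Pressing it straight down by 10 to 12 mm with about 5 to 8 N trips the sear; it can go 16 mm down.
- weight_a: Bystander: steel calibration weight with a knob, 48 mm across, 78 mm tall. Origin at the centre of its underside.
- weight_b: Bystander: the same kind of steel weight, 48 mm across, 78 mm tall. Origin at the centre of its underside.
- jar: Bystander: jar 44 mm across, 70 mm tall. Origin at the centre of its underside.
- meter: Bystander: white hand-held meter lying flat, 140 x 62 x 26 mm. Origin at the centre of its underside.
- wrench: Bystander: steel wrench lying on the bench.
- screwdriver: Bystander: screwdriver lying on the bench.
Things that resemble listed ones, but are neither listed nor needed, are in the scene too. Leave any green look-alike of the spacer3 alone.

How it is judged:
On the way, in this order (a step that is already met when the one before it is completed fails the run):
1. the striker is drawn back and held by the sear alone, nothing touched by the fingers (value of joint striker above 0.055 m and value of joint sear below 0.08 rad and contact force between the fingers and anything else below 0.2 N), for 0.2 s.
2. the bar stands in the gap on the nest floor, let go, with the striker still cocked (x of bar_mid in the frame of gap between -0.004 and 0.004 m and y of bar_mid in the frame of gap between -0.01 and 0.01 m and z of bar_mid in the frame of gap between 0.05 and 0.059 m and angle between bar_mid's own z axis and vertical below 0.09 rad and angle between the x axis of bar_mid and the x axis of gap, either way round below 0.12 rad and value of joint striker above 0.055 m and contact force between the fingers and anything else below 0.2 N), for 0.2 s.
3. the sear is pressed and the striker flies forward onto the bar (x of bar_mid in the frame of gap between -0.004 and 0.004 m and y of bar_mid in the frame of gap between -0.01 and 0.01 m and z of bar_mid in the frame of gap between 0.05 and 0.059 m and angle between bar_mid's own z axis and vertical below 0.09 rad and angle between the x axis of bar_mid and the x axis of gap, either way round below 0.12 rad and value of joint striker between 0.006 and 0.022 m), for 0.1 s.
At the end, for the whole second after the job is handed in: The thin tall bar stands free and at rest on the nest floor in the gap: within 4 mm across, 10 mm along, 5 mm in height, 0.09 rad upright, 0.12 rad in turn. The fired striker rests on it (joint 0.006 to 0.022), sear below 0.05 rad, spacers within 5 mm and 0.08 rad (all of step 3 and distance of each of spacer0, spacer1, spacer2, spacer3 from where it was at the start of the episode below 0.005 m and angle between each of spacer0, spacer1, spacer2, spacer3's own z axis and vertical below 0.08 rad and value of joint sear below 0.05 rad and linear speed of bar below 0.02 m/s); the robot touches nothing.
It fails at once if a spacer is shifted by more than 5 mm or tipped (distance of any of spacer0, spacer1, spacer2, spacer3 from where it was at the start of the episode above 0.005 m or angle between any of spacer0, spacer1, spacer2, spacer3's own z axis and vertical above 0.1 rad).
It fails at once if one of the other bars is moved by more than 15 mm (distance of any of thick_bar_mid, short_bar_mid from where it was at the start of the episode above 0.015 m).
It fails at once if another thing on the bench is moved by more than 20 mm (distance of any of weight_a, weight_b, jar, meter, wrench, screwdriver from where it was at the start of the episode above 0.02 m).
It fails at once if the striker is fired before the bar is set (velocity of joint striker below -0.35 m/s and horizontal distance between bar_mid and gap above 0.02 m).
It also fails if it takes over 64 s, if anything falls off the work surface, if the arm or the gripper's body presses on something with over 40 N, if the wrist force passes 120 N, or if a joint passes its speed limit or range.

## Working session

There is one attempt and no reset: what is moved stays moved. The work goes in short steps, Python scripts to look and compute and a tool call to move; the robot and the scene stay as the last step left them, time stands still between calls to the robot, and variables do not carry over. Pictures are saved under pics/ and viewed, and the job is handed in when it is done.

Besides the shell and the picture viewer there is one more tool, called after ">>>" as name(argument=value, ...) on one line, values as JSON. jog_arm: Moves the arm, as the interface text tells. Scaled input: -1 to 1 covers 40 cm each way for a shift and 2 rad each way for a turn. Its arguments: {"type":"object","properties":{"plan":{"type":"array","items":{"type":"object","properties":{"rotation":{"type":"array","items":{"type":"number"}},"linear":{"type":"array","items":{"type":"number"}},"grip":{"type":"number"}}}}},"required":["plan"]}

```bash
ls; mkdir -p pics; python3 - <<'E'
from workcell import *
import cv2
print(state())
for n in ("scene","top"):
    print(n,camera_params(n)); cv2.imwrite(f"pics/{n}0.png",get_image(n))
E
```

```text
pics
{'time': 0.0, 'joints': array([-1.24698924e+00,  2.76627121e-01,  1.50614710e+00, -3.81320831e-05,
        1.36069584e+00, -1.21008998e-01]), 'joint_velocities': array([ 0.00213332,  0.00184386, -0.00010227,  0.00163796, -0.00144358,
        0.00017285]), 'joint_efforts': array([ 3.69112086e-04, -4.16771972e+01, -2.45809186e+01, -5.10333552e-05,
        1.11986112e-02, -1.17689487e-05]), 'ee_pos': array([ 0.24727103, -0.51867645,  0.3030157 ]), 'tool_rot': array([ 9.75367804e-01,  2.20582786e-01, -1.13567933e-04, -9.31995161e-04]), 'wrist_force': array([0.04528971, 0.32637591, 0.72244545]), 'ft_torque': array([-0.01896996,  0.03230291, -0.00524234]), 'grip_width': 0.08536301788510206}
scene {'intrinsics': array([[452.60602203,   0.        , 310.46422182],
       [  0.        , 452.60602203, 198.50784009],
       [  0.        ,   0.        ,   1.        ]]), 'distortion': array([-0.02477068,  0.        ,  0.        ,  0.        ,  0.        ]), 'view': array([[ 0.15236132,  0.98829848,  0.00722139, -0.07408417],
       [-0.81132566,  0.12089903,  0.57195637,  0.3590657 ],
       [ 0.56439055, -0.09300293,  0.82025225, -1.80052034],
       [ 0.        ,  0.        ,  0.        ,  1.        ]])}
top {'intrinsics': array([[422.22463076,   0.        , 319.28797633],
       [  0.        , 422.22463076, 199.31843324],
       [  0.        ,   0.        ,   1.        ]]), 'distortion': array([0.0304005, 0.       , 0.       , 0.       , 0.       ]), 'view': array([[-0.04643923, -0.99891172, -0.00433277,  0.02124382],
       [ 0.97531284, -0.04627869,  0.21592393, -0.54157127],
       [-0.21588946,  0.00580153,  0.97640058, -1.08445068],
       [ 0.        ,  0.        ,  0.        ,  1.        ]])}
```

View pics/scene0.png

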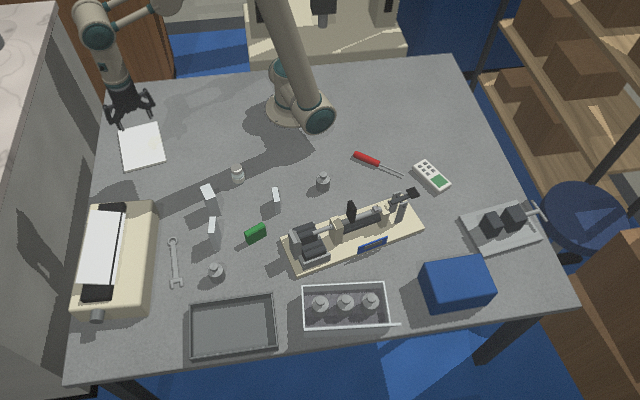

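View pics/top0.png

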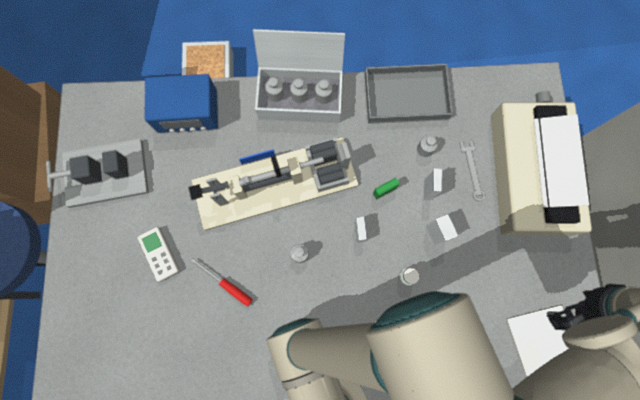

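```bash
cat > h.py <<'E'
import numpy as np, cv2
from workcell import *
def P(n):
    c=camera_params(n); return np.array(c['intrinsics']),np.array(c['distortion']),np.array(c['view'])
F=np.diag([1,-1,-1.])
def proj(n,X):
    K,d,V=P(n); X=np.atleast_2d(X).astype(float); c=(X@V[:3,:3].T+V[:3,3])@F
    return cv2.projectPoints(c,np.zeros(3),np.zeros(3),K,d)[0].reshape(-1,2)
def ray(n,uv):
    K,d,V=P(n); uv=np.atleast_2d(uv).astype(float).reshape(-1,1,2)
    p=cv2.undistortPoints(uv,K,d).reshape(-1,2); c=np.c_[p,np.ones(len(p))]@F
    R=V[:3,:3]; return -R.T@V[:3,3], c@R
def plane(n,uv,z):
    o,d=ray(n,uv); return o+d*((z-o[2])/d[:,2:3])
def crop(img,x0,y0,w,h,s,name): cv2.imwrite('pics/'+name,cv2.resize(img[y0:y0+h,x0:x0+w],None,fx=s,fy=s,interpolation=cv2.INTER_CUBIC))
E
python3 - <<'E'
from h import *
t=cv2.imread('pics/top0.png');s=cv2.imread('pics/scene0.png')
crop(t,180,130,190,110,4,'t_test.png');crop(s,270,170,170,120,4.6,'s_test.png')
a=cv2.resize(t[140:290,340:480],None,fx=2.8,fy=2.8,interpolation=2);b=cv2.resize(s[165:285,190:300],None,fx=3.5,fy=3.5,interpolation=2)
b=b[:420];cv2.imwrite('pics/bars.png',np.hstack([a[:420],b[:420]]))
for uv in [(438,180),(362,228),(447,227)]: print(plane('top',uv,0.1))
E
```

```text
[[ 0.570086   -0.31781657  0.1       ]]
[[ 0.45237633 -0.11003713  0.1       ]]
[[ 0.44489906 -0.32737077  0.1       ]]
```

View pics/t_test.png

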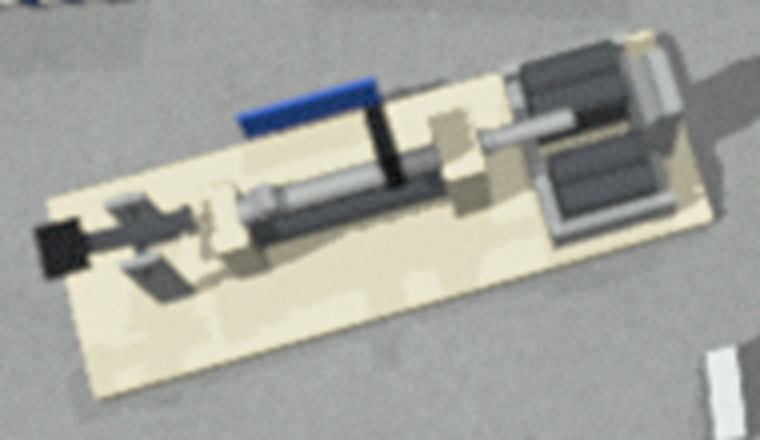

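View pics/s_test.png

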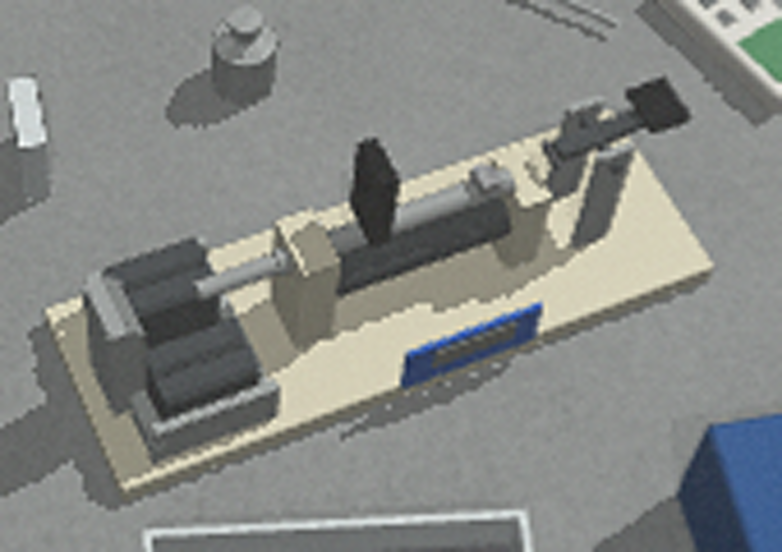

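View pics/bars.png

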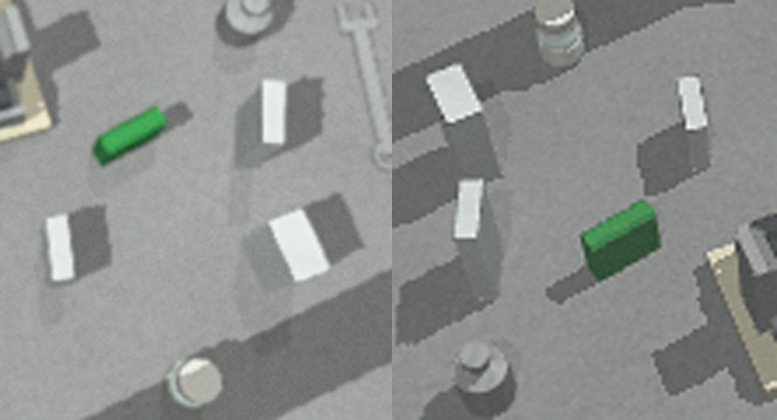

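```bash
python3 - <<'E'
from h import *
for n,roi in (('top',(180,120,370,250)),('scene',(265,165,440,285))):
    im=cv2.imread(f'pics/{n}0.png'); print(n,'cam',ray(n,(320,200))[0])
    f=im.astype(int); m=((f[...,2]-f[...,0])>18)&(f[...,2]>90)&(f[...,1]-f[...,0]>8)
    k=np.zeros(m.shape,bool);k[roi[1]:roi[3],roi[0]:roi[2]]=1; m=(m&k).astype(np.uint8)
    m=cv2.morphologyEx(m,cv2.MORPH_OPEN,np.ones((2,2)))
    pts=np.argwhere(m)[:,::-1]
    h=cv2.convexHull(pts.astype(np.int32))
    ap=cv2.approxPolyDP(h,3,True)[:,0]
    print(ap.tolist()); W=plane(n,ap,0.02); print(W.round(4)[:,:2].tolist())
    # bars: bright
    g=cv2.cvtColor(im,cv2.COLOR_BGR2GRAY)
    bm=(g>185).astype(np.uint8); N,l,st,c=cv2.connectedComponentsWithStats(bm)
    for i in range(1,N):
        if 60<st[i,4]<600: 
            r=cv2.minAreaRect(np.argwhere(l==i)[:,::-1].astype(np.float32)); print(st[i].tolist(),c[i].round(1),[np.round(x,1) for x in r])
E
```

```text
top cam [0.29506649 0.00244897 1.17588851]
[[358, 186], [205, 230], [193, 181], [343, 139]]
[[0.5839, -0.1153], [0.4791, 0.3143], [0.6205, 0.3497], [0.7259, -0.0812]]
[254, 30, 91, 5, 157] [297.   31.9] [array([299. ,  32.1]), array([90.1,  2. ]), np.float64(2.5)]
[182, 41, 47, 37, 350] [207.6  53. ] [array([205.,  59.]), array([36., 46.]), np.float64(90.0)]
[255, 67, 87, 46, 533] [297.1  90.1] [array([298.2,  89.6]), array([85.7, 43.3]), np.float64(2.4)]
[277, 148, 31, 27, 375] [292.8 159. ] [array([293.5, 162.3]), array([22.7, 29.4]), np.float64(72.5)]
[434, 168, 8, 23, 174] [437.3 178.8] [array([437.5, 179. ]), array([22.,  7.]), np.float64(90.0)]
[218, 189, 18, 12, 94] [227.  194.1] [array([226.5, 194.5]), array([13.6, 11. ]), np.float64(49.4)]
[436, 215, 22, 26, 320] [446.4 227.2] [array([446.4, 227.3]), array([25., 13.]), np.float64(63.4)]
[357, 216, 9, 24, 168] [361. 228.] [array([361. , 227.7]), array([23.1,  7.4]), np.float64(83.7)]
[292, 248, 11, 12, 62] [296.3 253.9] [array([296.8, 253.5]), array([ 7. , 11.4]), np.float64(36.9)]
[273, 331, 33, 48, 536] [285.5 356.2] [array
[... 845 characters left out ...]
)]
[200, 184, 15, 16, 151] [207.1 191.3] [array([207.1, 191.2]), array([14.8,  9.8]), np.float64(63.4)]
[272, 187, 8, 15, 85] [275.4 194. ] [array([275.3, 193.9]), array([14.5,  5.7]), np.float64(78.7)]
[357, 198, 34, 17, 169] [376.1 206.9] [array([375., 210.]), array([13.3, 36. ]), np.float64(71.6)]
[389, 207, 9, 17, 62] [392.5 216.4] [array([392.5, 214.5]), array([ 5.7, 17.1]), np.float64(18.4)]
[208, 216, 8, 17, 100] [211.4 224.5] [array([211.4, 224. ]), array([ 6.2, 16.6]), np.float64(5.7)]
[315, 220, 14, 9, 65] [321.9 224.2] [array([322. , 224.2]), array([ 4.5, 14.3]), np.float64(70.0)]
[301, 281, 100, 50, 432] [346.9 310. ] [array([350.4, 304.8]), array([45.2, 97. ]), np.float64(86.7)]
```

```bash
cat >> h.py <<'E'
TH=0.2398; G0=np.array([0.6308,0.0003,0.02])
def gp(p,g=None,th=None):
    g=G0 if g is None else g; th=TH if th is None else th
    c,s=np.cos(th),np.sin(th); return np.atleast_2d(p)@np.array([[c,s,0],[-s,c,0],[0,0,1]])+g
E
python3 - <<'E'
from h import *
pts=[[sx*.075,.12+sy*.225,0] for sx in(-1,1) for sy in(-1,1)]
pts+=[[x,y,.06] for x in(-55.8e-3,-33.8e-3,-11.5e-3,11.5e-3,33.8e-3,55.8e-3) for y in(-.033,.033)]
pts+=[[0,.012,.092],[0,.012,.078]]
pts+=[[sx*.018,.135+sy*.007,.167] for sx in(-1,1) for sy in(-1,1)]
pts+=[[sx*.018,.349+sy*.015,.117] for sx in(-1,1) for sy in(-1,1)]
pts+=[[sx*.022,-.0335-.008,.105] for sx in(-1,1)]+[[sx*.022,-.0335,.093] for sx in(-1,1)]
X=gp(pts)
for n,(x0,y0,w,h,s) in (('top',(180,130,190,110,4)),('scene',(270,170,170,120,4.6))):
    im=cv2.imread(f'pics/{n}0.png'); c=cv2.resize(im[y0:y0+h,x0:x0+w],None,fx=s,fy=s,interpolation=cv2.INTER_CUBIC)
    for u,v in proj(n,X): cv2.circle(c,(int(round((u-x0+.5)*s)),int(round((v-y0+.5)*s))),2,(0,0,255),-1)
    cv2.imwrite(f'pics/ov_{n}.png',c)
E
```

```text
(no output)
```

View pics/ov_top.png

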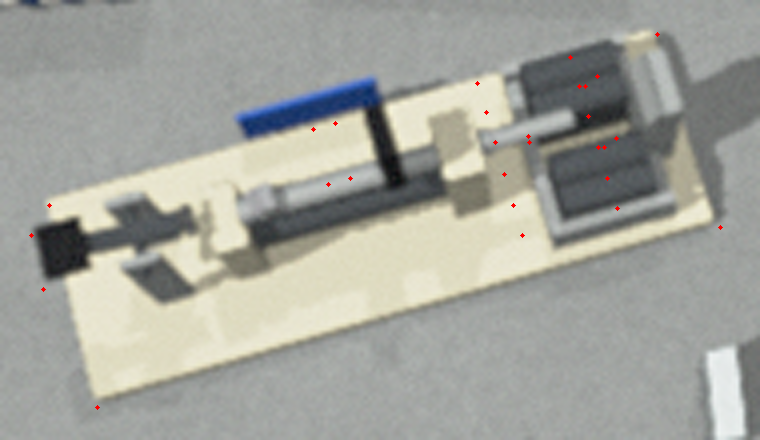

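View pics/ov_scene.png

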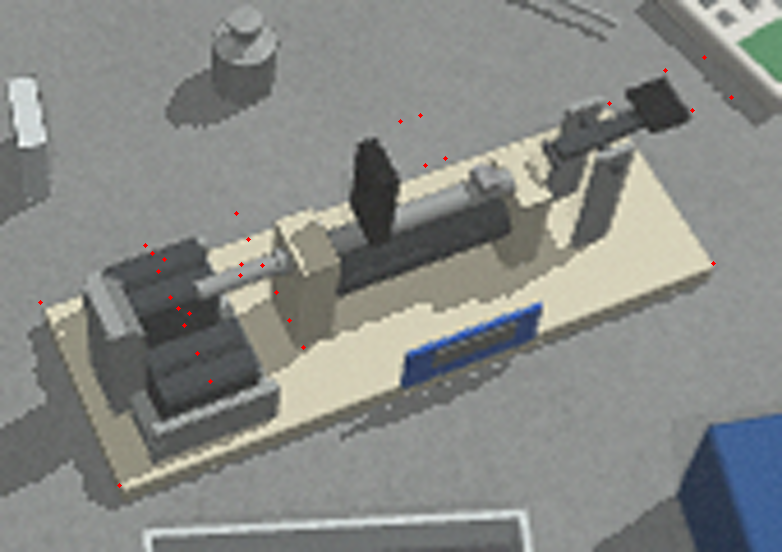

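```bash
python3 - <<'E'
from h import *
t=cv2.imread('pics/top0.png');s=cv2.imread('pics/scene0.png')
def c(im,x0,y0,w,h,k):
    o=cv2.resize(im[y0:y0+h,x0:x0+w],None,fx=k,fy=k,interpolation=cv2.INTER_CUBIC)
    for i in range(0,w,10): cv2.putText(o,str(x0+i),(int((i+.5)*k),8),0,.3,(0,0,255)); cv2.line(o,(int((i+.5)*k),10),(int((i+.5)*k),16),(0,0,255))
    for i in range(0,h,10): cv2.putText(o,str(y0+i),(0,int((i+.5)*k)),0,.3,(0,0,255)); cv2.line(o,(20,int((i+.5)*k)),(26,int((i+.5)*k)),(0,0,255))
    return o
cv2.imwrite('pics/nt.png',c(t,295,132,70,62,11)[:600]); cv2.imwrite('pics/ns.png',c(s,275,210,65,55,11)[:600])
a=c(t,182,170,55,45,7);b=c(s,380,180,45,45,7); cv2.imwrite('pics/pad.png',np.hstack([a,b]))
a=c(t,255,145,50,45,7);b=c(s,335,190,50,45,7); cv2.imwrite('pics/grip.png',np.hstack([a,b]))
E
```

```text
(no output)
```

View pics/nt.png

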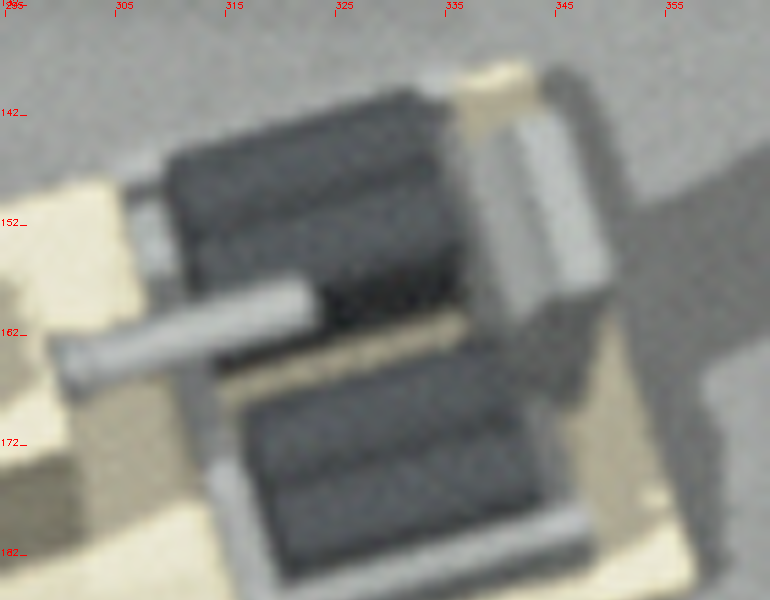

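View pics/ns.png

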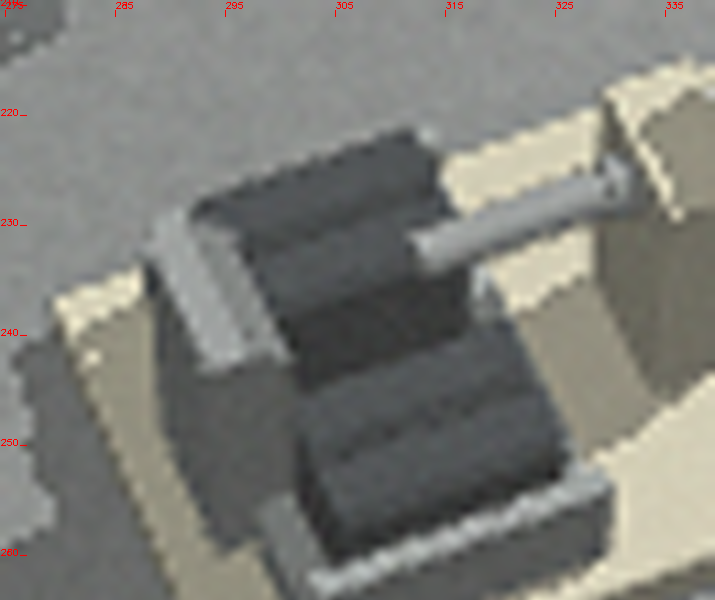

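View pics/pad.png

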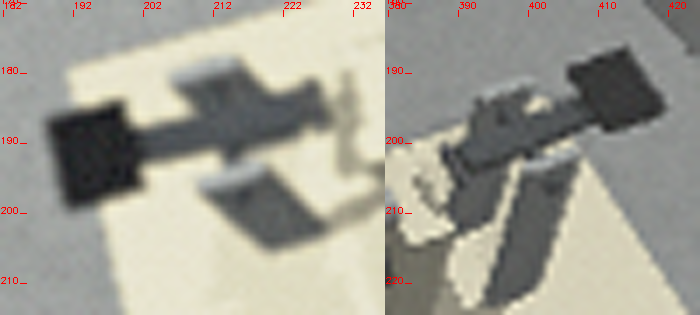

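View pics/grip.png

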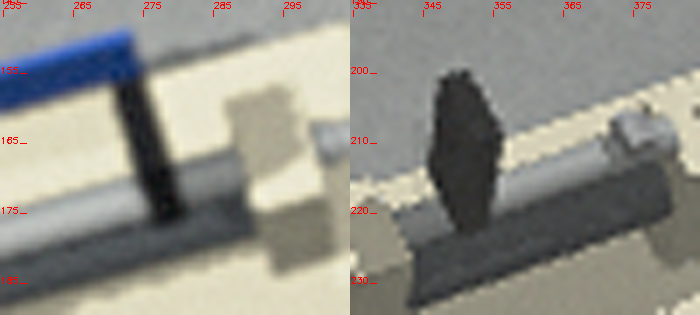

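```bash
cat > fit.py <<'E'
from h import *
from scipy.optimize import least_squares
T=[((.018,.364,.117),(188.2,186.6)),((.018,.334,.117),(199.4,183.8)),((0.018,.135,.145),(272.5,156.2)),((0,.012,.085),(323,158.9)),((.022,-.0415,.105),(341.3,142.2)),((-.022,-.0415,.105),(345,158.8))]
S=[((-.018,.364,.117),(414.5,186.1)),((-.018,.334,.117),(405.6,189.2)),((.018,.364,.117),(419.5,194.5)),((0,.012,.085),(312.4,232)),((-.022,-.0415,.105),(291.8,228.6)),((.022,-.0415,.105),(297.4,242.2))]
def res(p,L,n): return (proj(n,gp([a for a,_ in L],np.r_[p[:2],.02],p[2]))-np.array([b for _,b in L]))
for nm,f in (('top',lambda p:res(p,T,'top').ravel()),('scene',lambda p:res(p,S,'scene').ravel()),('both',lambda p:np.r_[res(p,T,'top').ravel(),res(p,S,'scene').ravel()])):
    r=least_squares(f,[.64,-.03,.24],loss='soft_l1'); print(nm,r.x.round(4)); print(f(r.x).reshape(-1,2).round(1).tolist())
E
python3 fit.py
```

```text
top [ 0.6451 -0.0303  0.247 ]
[[-0.2, -0.0], [0.2, -0.5], [1.5, 1.9], [-0.1, -0.4], [-1.3, 0.6], [0.1, -0.7]]
scene [ 0.6413 -0.0316  0.2352]
[[-0.6, 0.1], [-0.1, -0.1], [0.2, 0.4], [-0.5, 0.4], [0.6, 0.3], [0.4, -1.3]]
both [ 0.6438 -0.0308  0.2429]
[[-0.2, -0.1], [0.2, -0.6], [1.7, 2.2], [0.1, 0.0], [-1.0, 1.1], [0.3, -0.1], [-0.6, 0.0], [-0.1, -0.1], [0.3, 0.3], [-0.1, 1.1], [0.9, 1.1], [0.9, -0.5]]
```

```bash
cat >> h.py <<'E'
G0=np.array([0.6435,-0.0308,0.02]); TH=0.242
from scipy.spatial.transform import Rotation as Ro
def mv(p,psi,q=None,pos=None):
    """pos target, psi=tool x angle (tool down). prints total linear in current tool axes (normalised), rotation"""
    s=state(); R=Ro.from_quat(s['tool_rot']); Rt=Ro.from_matrix(np.array([[np.cos(psi),np.sin(psi),0],[np.sin(psi),-np.cos(psi),0],[0,0,-1]]))
    d=np.array(p)-s['ee_pos']; rv=(R.inv()*Rt).as_rotvec()
    rows=max(np.linalg.norm(d)/.0417,np.linalg.norm(rv)/.125)
    print('t',round(s['time'],2),'pos',s['ee_pos'].round(4),'psi',round(float(np.arctan2(*R.as_matrix()[[1,0],0])),4),'F',s['wrist_force'].round(1),'w',round(s['grip_width'],4))
    print('lin(tool now)',(R.inv().apply(d)/.4).round(4),'lin(target tool)',(Rt.inv().apply(d)/.4).round(4),'rot',(rv/2).round(4),'rows>=',round(rows,1))
E
python3 - <<'E'
from h import *
p=gp([0,.135,.145])[0]; print(p); mv(np.r_[p[:2],.30],TH)
for n,uv,z in (('top',(437.4,178.9),.11),('scene',(211.4,224.5),.11)): print(n,plane(n,uv,z))
for n in('top','scene'):
    im=cv2.imread(f'pics/{n}0.png').astype(float).mean(2)
    a=(430,160,446,196) if n=='top' else (203,210,220,240)
    c=im[a[1]:a[3],a[0]:a[2]]; m=c>150
    yx=np.argwhere(m); r=cv2.minAreaRect(yx[:,::-1].astype(np.float32)); b=cv2.boxPoints(r)+[a[0],a[1]]
    print(n,len(yx),b.round(1).tolist()); print(plane(n,b,.11).round(4)[:,:2].tolist(), plane(n,(yx.mean(0)[::-1]+[a[0],a[1]]),.11))
    np.set_printoptions(linewidth=200); print(c[::2].astype(int))
E
```

```text
[0.61114795 0.10026618 0.165     ]
t 0.1 pos [ 0.2473 -0.5187  0.3031] psi 0.4449 F [ 0.5 -0.2 -0. ] w 0.0856
lin(tool now) [ 1.487  -1.0054  0.0098] lin(target tool) [ 1.2539 -1.2844  0.0078] rot [-0.0008 -0.      0.1014] rows>= 17.2
top [[ 0.57055617 -0.31360313  0.11      ]]
scene [[ 0.56951097 -0.31512156  0.11      ]]
top 359 [[430.0, 160.0], [445.0, 160.0], [445.0, 195.0], [430.0, 195.0]]
[[0.6227, -0.2997], [0.6208, -0.3389], [0.5268, -0.3285], [0.5286, -0.2901]] [[ 0.58552024 -0.31514256  0.11      ]]
[[151 155 163 160 156 161 161 160 157 160 164 170 165 163 164 166]
 [157 160 165 163 167 164 165 165 162 165 166 162 163 164 166 164]
 [166 171 164 164 164 167 166 161 162 161 166 162 157 158 159 164]
 [165 164 161 160 163 160 162 159 162 165 165 164 161 163 160 162]
 [159 167 160 172 196 199 194 195 188 185 181 178 168 162 163 153]
 [166 167 149 176 230 236 236 235 233 233 233 218 168 131 120 113]
 [160 142 126 157 228 235 232 232 234 235 232 215 147 115 114 112]
 [134 127 123 158 227 234 232 232 231 235 235 211 146 112 113 113]
 [132 130 122 155 231 234 230 231 233 235 231 208
[... 1178 characters left out ...]
101 102 102  95 215 209 210 213 214 215 184 117 136 134 134]
 [104 108 102 100 144 137 209 208 210 208 209 213 136 117 118 134 133]
 [148 149 144 146 146 158 212 211 208 205 211 223 109 120 118 126 140]
 [145 143 146 147 138 180 213 211 210 210 214 220 125 119 118 118 138]
 [143 148 150 144 138 192 214 210 212 211 214 189 122 120 115 119 132]
 [146 143 144 146 140 215 214 212 214 214 214 179 119 121 114 118 119]
 [145 146 143 145 139 216 220 218 218 219 226 132 120 116 117 119 119]
 [144 146 144 148 150 120 112 112 114 114 111 114 122 121 119 118 119]
 [145 141 146 147 143 127 112 114 118 114 113 114 113 120 118 116 118]
 [147 149 143 146 147 106 107 114 112 114 112 115 117 123 117 118 119]]
```

>>> jog_arm(plan=[{"linear": [0, 0, 0], "rotation": [0, 0, 0.0507], "grip": 1}, {"linear": [0, 0, 0], "rotation": [0, 0, 0.0507], "grip": 1}, {"linear": [0.07, -0.072, 0], "rotation": [0, 0, 0], "grip": 1}, {"linear": [0.07, -0.072, 0], "rotation": [0, 0, 0], "grip": 1}, {"linear": [0.07, -0.072, 0], "rotation": [0, 0, 0], "grip": 1}])

```text
time: 0.52
ee_pos: [0.3083, -0.414, 0.3031]
tool_rot: [0.993, 0.12, -0.0, -0.001]
wrist_force: [0.4, -0.2, 0.4]
grip_width: 0.0851
```

>>> jog_arm(plan=[{"linear": [0.07, -0.072, 0], "rotation": [0, 0, 0], "grip": 1}, {"linear": [0.07, -0.072, 0], "rotation": [0, 0, 0], "grip": 1}, {"linear": [0.07, -0.072, 0], "rotation": [0, 0, 0], "grip": 1}, {"linear": [0.07, -0.072, 0], "rotation": [0, 0, 0], "grip": 1}, {"linear": [0.07, -0.072, 0], "rotation": [0, 0, 0], "grip": 1}])

```text
time: 0.93
ee_pos: [0.41, -0.2398, 0.3037]
tool_rot: [0.993, 0.121, -0.0, -0.0]
wrist_force: [0.5, -0.3, -0.9]
grip_width: 0.0855
```

>>> jog_arm(plan=[{"linear": [0.07, -0.072, 0], "rotation": [0, 0, 0], "grip": 1}, {"linear": [0.07, -0.072, 0], "rotation": [0, 0, 0], "grip": 1}, {"linear": [0.07, -0.072, 0], "rotation": [0, 0, 0], "grip": 1}, {"linear": [0.07, -0.072, 0], "rotation": [0, 0, 0], "grip": 1}, {"linear": [0.07, -0.072, 0], "rotation": [0, 0, 0], "grip": 1}])

```text
time: 1.35
ee_pos: [0.5115, -0.0663, 0.3037]
tool_rot: [0.993, 0.121, -0.0, 0.0]
wrist_force: [0.9, -0.2, -0.2]
grip_width: 0.0856
```

```bash
python3 - <<'E'
from h import *
p=gp([0,.135,.145])[0]; mv(np.r_[p[:2],.30],TH)
im=get_image('top'); cv2.imwrite('pics/top1.png',im); crop(im,180,120,200,120,4,'t1.png')
im=get_image('scene'); cv2.imwrite('pics/scene1.png',im); crop(im,190,60,270,210,2.9,'s1.png')
E
```

```text
t 1.35 pos [ 0.5115 -0.0663  0.3037] psi 0.2422 F [ 0.9 -0.2 -0.2] w 0.0856
lin(tool now) [ 0.3418 -0.3445  0.009 ] lin(target tool) [ 0.3418 -0.3446  0.0092] rot [0.     0.0002 0.0001] rows>= 4.7
```

View pics/s1.png

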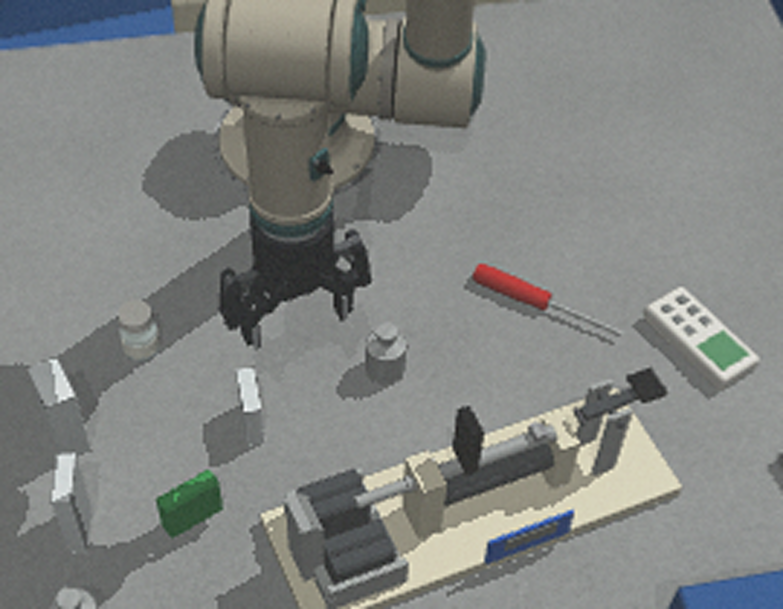

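>>> jog_arm(plan=[{"linear": [0.068, -0.069, 0.002], "rotation": [0, 0, 0], "grip": 1}, {"linear": [0.068, -0.069, 0.002], "rotation": [0, 0, 0], "grip": 1}, {"linear": [0.068, -0.069, 0.002], "rotation": [0, 0, 0], "grip": 1}, {"linear": [0.068, -0.069, 0.002], "rotation": [0, 0, 0], "grip": 1}, {"linear": [0.06, -0.06, 0], "rotation": [0, 0, 0], "grip": 1}])

```text
time: 1.87
ee_pos: [0.6083, 0.0952, 0.3]
tool_rot: [0.993, 0.121, -0.001, 0.0]
wrist_force: [1.2, -0.7, 0.2]
grip_width: 0.0852
```

```bash
python3 - <<'E'
from h import *
p=gp([0,.135,.145])[0]; mv(np.r_[p[:2],.22],TH)
im=get_image('top'); cv2.imwrite('pics/top2.png',im); a=cv2.resize(im[130:230,180:380],None,fx=3.5,fy=3.5,interpolation=2)
im=get_image('scene'); cv2.imwrite('pics/scene2.png',im); b=cv2.resize(im[130:270,270:440],None,fx=4.1,fy=4.1,interpolation=2); cv2.imwrite('pics/s2.png',b);cv2.imwrite('pics/t2.png',a)
E
```

```text
t 1.87 pos [0.6083 0.0952 0.3   ] psi 0.242 F [ 1.2 -0.7  0.2] w 0.0852
lin(tool now) [ 0.0101 -0.0106  0.2001] lin(target tool) [ 0.0099 -0.0106  0.2001] rot [ 0.      0.0005 -0.    ] rows>= 1.9
```

View pics/s2.png

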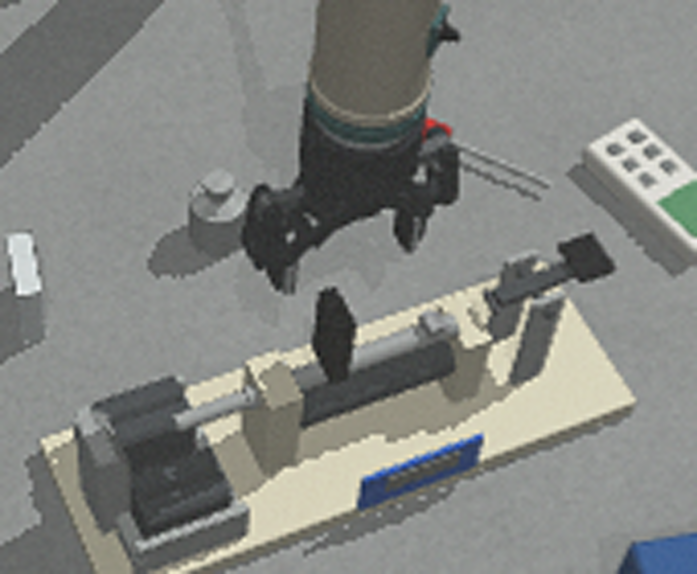

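View pics/t2.png

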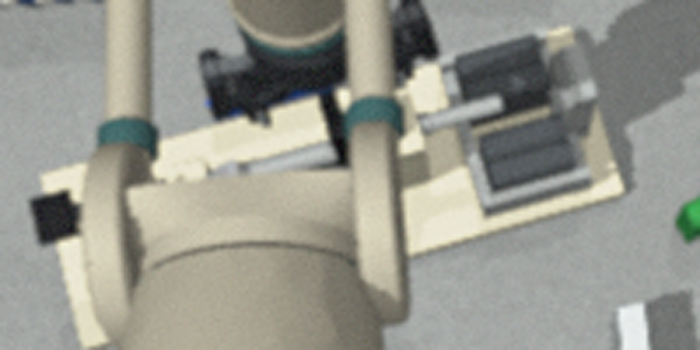

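>>> jog_arm(plan=[{"linear": [0.01, -0.0105, 0.03], "rotation": [0, 0, 0], "grip": 1}, {"linear": [0, 0, 0.05], "rotation": [0, 0, 0], "grip": 1}, {"linear": [0, 0, 0.05], "rotation": [0, 0, 0], "grip": 1}, {"linear": [0, 0, 0.04], "rotation": [0, 0, 0], "grip": 1}, {"linear": [0, 0, 0.025], "rotation": [0, 0, 0], "grip": 1}])

```text
time: 2.38
ee_pos: [0.6088, 0.0973, 0.2198]
tool_rot: [0.993, 0.12, -0.002, 0.0]
wrist_force: [-0.8, 0.4, 0.2]
grip_width: 0.0855
```

```bash
python3 - <<'E'
from h import *
p=gp([0,.135,.145])[0]; mv(np.r_[p[:2],.22],TH)
im=get_image('scene'); cv2.imwrite('pics/s3.png',cv2.resize(im[130:270,270:440],None,fx=4.1,fy=4.1,interpolation=2))
E
```

```text
t 2.38 pos [0.6088 0.0973 0.2198] psi 0.2404 F [-0.8  0.4  0.2] w 0.0855
lin(tool now) [ 0.0075 -0.0057 -0.0006] lin(target tool) [ 0.0075 -0.0057 -0.0006] rot [-0.0001  0.0025 -0.0008] rows>= 0.1
```

View pics/s3.png

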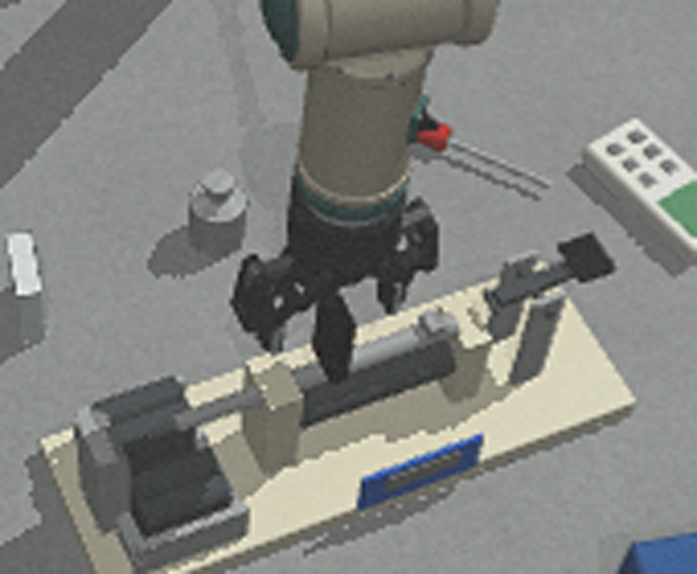

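>>> jog_arm(plan=[{"linear": [0.0075, 0, 0], "rotation": [0, 0, 0], "grip": 0.1}, {"linear": [0, 0, 0], "rotation": [0, 0, 0], "grip": 0.1}, {"linear": [0, 0, 0], "rotation": [0, 0, 0], "grip": 0.1}, {"linear": [0, 0, 0], "rotation": [0, 0, 0], "grip": 0}, {"linear": [0, 0, 0], "rotation": [0, 0, 0], "grip": 0}])

```text
time: 2.85
ee_pos: [0.614, 0.0997, 0.2237]
tool_rot: [0.993, 0.121, 0.001, 0.0]
wrist_force: [-0.8, 0.6, -0.3]
grip_width: 0.0257
```

>>> jog_arm(plan=[{"linear": [0, 0, 0], "rotation": [0, 0, 0], "grip": 0}, {"linear": [0, 0, 0], "rotation": [0, 0, 0], "grip": 0}, {"linear": [0, 0, 0], "rotation": [0, 0, 0], "grip": 0}, {"linear": [0, 0, 0], "rotation": [0, 0, 0], "grip": 0}, {"linear": [0, 0, 0], "rotation": [0, 0, 0], "grip": 0}])

```text
time: 3.27
ee_pos: [0.6136, 0.1008, 0.2236]
tool_rot: [0.993, 0.121, 0.001, -0.001]
wrist_force: [-2.0, 5.0, 5.3]
grip_width: 0.0133
```

```bash
python3 - <<'E'
from h import *
p=gp([0,.135,.145])[0]; mv(np.r_[p[:2],.22],TH)
E
```

```text
t 3.27 pos [0.6136 0.1008 0.2236] psi 0.2422 F [-2.   5.   5.3] w 0.0133
lin(tool now) [-0.0062 -0.0002  0.009 ] lin(target tool) [-0.0062 -0.0002  0.009 ] rot [-0.0008 -0.0007  0.0001] rows>= 0.1
```

>>> jog_arm(plan=[{"linear": [0, -0.02, 0], "rotation": [0, 0, 0], "grip": 0}, {"linear": [0, -0.03, 0], "rotation": [0, 0, 0], "grip": 0}, {"linear": [0, -0.03, 0], "rotation": [0, 0, 0], "grip": 0}, {"linear": [0, -0.03, 0], "rotation": [0, 0, 0], "grip": 0}, {"linear": [0, -0.02, 0], "rotation": [0, 0, 0], "grip": 0}])

```text
time: 3.68
ee_pos: [0.6028, 0.1446, 0.2236]
tool_rot: [0.993, 0.122, 0.001, 0.007]
wrist_force: [3.5, -23.4, 4.6]
grip_width: 0.0133
```

>>> jog_arm(plan=[{"linear": [0, -0.01, 0], "rotation": [0, 0, 0], "grip": 0}, {"linear": [0, -0.01, 0], "rotation": [0, 0, 0], "grip": 0}, {"linear": [0, -0.006, 0], "rotation": [0, 0, 0], "grip": 0}, {"linear": [0, 0, 0], "rotation": [0, 0, 0], "grip": 0}, {"linear": [0, 0, 0], "rotation": [0, 0, 0], "grip": 0}])

```text
time: 4.1
ee_pos: [0.5996, 0.1573, 0.2236]
tool_rot: [0.993, 0.121, 0.001, 0.003]
wrist_force: [0.8, -7.3, 5.8]
grip_width: 0.0133
```

```bash
python3 - <<'E'
from h import *
p=gp([0,.135+.064,.145])[0]; mv(np.r_[p[:2],.22],TH)
im=get_image('scene'); cv2.imwrite('pics/s4.png',cv2.resize(im[130:270,270:440],None,fx=4.1,fy=4.1,interpolation=2))
E
```

```text
t 4.1 pos [0.5996 0.1573 0.2236] psi 0.2421 F [ 0.8 -7.3  5.8] w 0.0133
lin(tool now) [-0.0062 -0.0147  0.0089] lin(target tool) [-0.0062 -0.0146  0.009 ] rot [ 0.0031 -0.0005  0.    ] rows>= 0.2
```

View pics/s4.png

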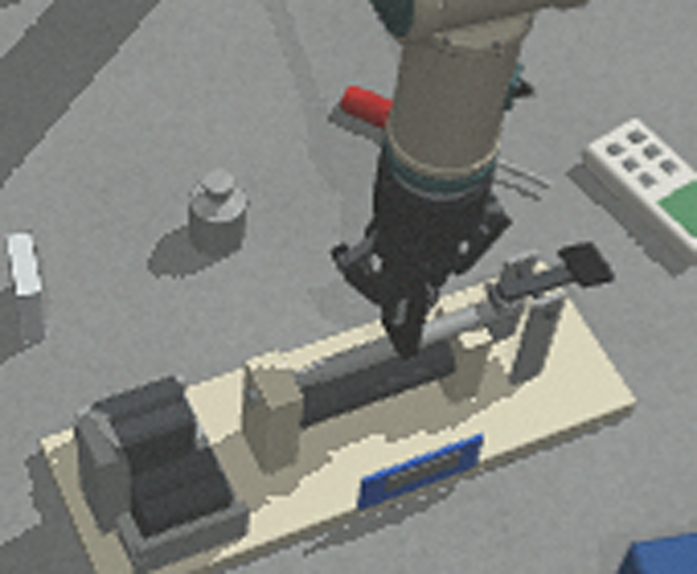

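>>> jog_arm(plan=[{"linear": [0, -0.006, 0], "rotation": [0, 0, 0], "grip": 0}, {"linear": [0, -0.006, 0], "rotation": [0, 0, 0], "grip": 0}, {"linear": [0, -0.002, 0], "rotation": [0, 0, 0], "grip": 0}, {"linear": [0, 0, 0], "rotation": [0, 0, 0], "grip": 0}, {"linear": [0, 0, 0], "rotation": [0, 0, 0], "grip": 0}])

```text
time: 4.57
ee_pos: [0.5983, 0.1627, 0.2236]
tool_rot: [0.993, 0.121, 0.001, 0.003]
wrist_force: [0.1, -6.4, 6.1]
grip_width: 0.0132
```

```bash
python3 - <<'E'
from h import *
p=gp([0,.135+.064,.145])[0]; mv(np.r_[p[:2],.22],TH)
im=get_image('scene'); cv2.imwrite('pics/s5.png',cv2.resize(im[170:240,350:440],None,fx=8,fy=8,interpolation=2))
E
```

```text
t 4.57 pos [0.5983 0.1627 0.2236] psi 0.2421 F [ 0.1 -6.4  6.1] w 0.0132
lin(tool now) [-0.0062 -0.0008  0.009 ] lin(target tool) [-0.0062 -0.0007  0.009 ] rot [ 0.0032 -0.0005  0.    ] rows>= 0.1
```

View pics/s5.png

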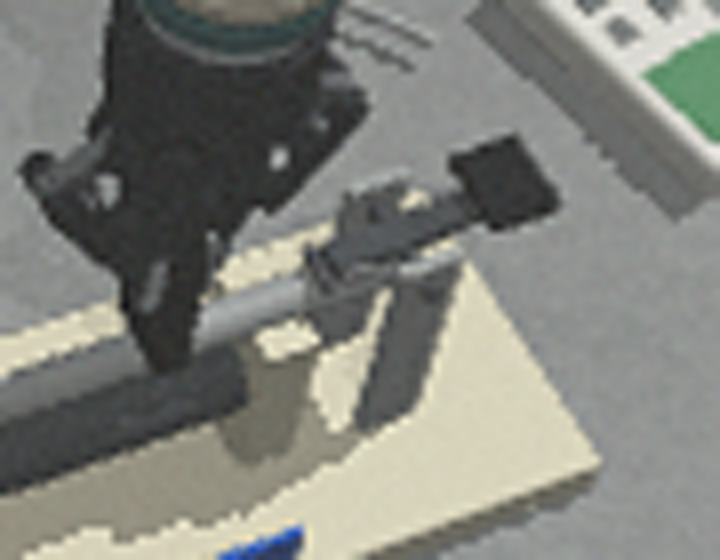

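>>> jog_arm(plan=[{"linear": [0, 0.003, 0], "rotation": [0, 0, 0], "grip": 0}, {"linear": [0, 0.003, 0], "rotation": [0, 0, 0], "grip": 0}, {"linear": [0, 0.003, 0], "rotation": [0, 0, 0], "grip": 0}, {"linear": [0, 0, 0], "rotation": [0, 0, 0], "grip": 0}, {"linear": [0, 0, 0], "rotation": [0, 0, 0], "grip": 0}])

```text
time: 5.03
ee_pos: [0.5991, 0.1595, 0.2236]
tool_rot: [0.993, 0.121, 0.001, 0.003]
wrist_force: [-0.5, -6.0, 5.6]
grip_width: 0.0131
```

```bash
python3 - <<'E'
from h import *
p=gp([0,.135+.060,.145])[0]; mv(np.r_[p[:2],.22],TH)
E
```

```text
t 5.03 pos [0.5991 0.1595 0.2236] psi 0.2419 F [-0.5 -6.   5.6] w 0.0131
lin(tool now) [-0.0062  0.0009  0.0091] lin(target tool) [-0.0062  0.0009  0.0091] rot [ 0.0028 -0.0006 -0.    ] rows>= 0.1
```

>>> jog_arm(plan=[{"linear": [0, 0.002, 0], "rotation": [0, 0, 0], "grip": 0}, {"linear": [0, 0.002, 0], "rotation": [0, 0, 0], "grip": 0}, {"linear": [0, 0, 0], "rotation": [0, 0, 0], "grip": 0}, {"linear": [0, 0, 0], "rotation": [0, 0, 0], "grip": 0}, {"linear": [0, 0, 0], "rotation": [0, 0, 0], "grip": 0}])

```text
time: 5.45
ee_pos: [0.5991, 0.1592, 0.2236]
tool_rot: [0.993, 0.121, 0.001, 0.002]
wrist_force: [-1.2, -2.7, 5.7]
grip_width: 0.0136
```

```bash
python3 - <<'E'
from h import *
p=gp([0,.135+.060,.145])[0]; mv(np.r_[p[:2],.22],TH)
E
```

```text
t 5.45 pos [0.5991 0.1592 0.2236] psi 0.2421 F [-1.2 -2.7  5.7] w 0.0136
lin(tool now) [-0.0062  0.0002  0.0091] lin(target tool) [-0.0062  0.0003  0.0091] rot [ 0.0016 -0.0006  0.0001] rows>= 0.1
```

>>> jog_arm(plan=[{"linear": [0, 0.002, 0], "rotation": [0, 0, 0], "grip": 0}, {"linear": [0, 0, 0], "rotation": [0, 0, 0], "grip": 0.5}, {"linear": [0, 0, 0], "rotation": [0, 0, 0], "grip": 0.5}, {"linear": [0, 0, 0], "rotation": [0, 0, 0], "grip": 0.5}, {"linear": [0, 0, 0], "rotation": [0, 0, 0], "grip": 0.5}])

```text
time: 5.87
ee_pos: [0.5987, 0.1597, 0.2223]
tool_rot: [0.993, 0.121, -0.0, 0.0]
wrist_force: [-0.4, -0.6, -0.2]
grip_width: 0.0424
```

>>> jog_arm(plan=[{"linear": [0, 0, 0], "rotation": [0, 0, 0], "grip": 0.5}, {"linear": [0, 0, 0], "rotation": [0, 0, 0], "grip": 0.5}, {"linear": [0, 0, 0], "rotation": [0, 0, 0], "grip": 0.5}, {"linear": [0, 0, 0], "rotation": [0, 0, 0], "grip": 0.5}, {"linear": [0, 0, 0], "rotation": [0, 0, 0], "grip": 0.5}])

```text
time: 6.28
ee_pos: [0.5987, 0.1599, 0.2226]
tool_rot: [0.993, 0.121, -0.0, 0.0]
wrist_force: [-0.3, -0.3, 0.5]
grip_width: 0.0425
```

>>> jog_arm(plan=[{"linear": [0, 0, -0.05], "rotation": [0, 0, 0], "grip": 0.5}, {"linear": [0, 0, -0.1], "rotation": [0, 0, 0], "grip": 0.5}, {"linear": [0, 0, -0.05], "rotation": [0, 0, 0], "grip": 0.5}, {"linear": [0, 0, 0], "rotation": [0, 0, 0], "grip": 0.5}, {"linear": [0, 0, 0], "rotation": [0, 0, 0], "grip": 1}])

```text
time: 6.7
ee_pos: [0.5992, 0.16, 0.3042]
tool_rot: [0.993, 0.121, 0.002, 0.0]
wrist_force: [0.2, 0.6, -0.2]
grip_width: 0.0532
```

```bash
python3 - <<'E'
from h import *
mv([.57,-.3145,.30],0)
im=get_image('scene'); cv2.imwrite('pics/scene6.png',im); cv2.imwrite('pics/s6.png',cv2.resize(im[130:270,270:440],None,fx=4.1,fy=4.1,interpolation=2))
im=get_image('top'); cv2.imwrite('pics/top6.png',im)
E
```

```text
t 6.7 pos [0.5992 0.16   0.3042] psi 0.2421 F [ 0.2  0.6 -0.2] w 0.0532
lin(tool now) [-0.3553  1.1341  0.0099] lin(target tool) [-0.0731  1.1862  0.0106] rot [ 0.     -0.0017  0.121 ] rows>= 11.4
```

View pics/s6.png

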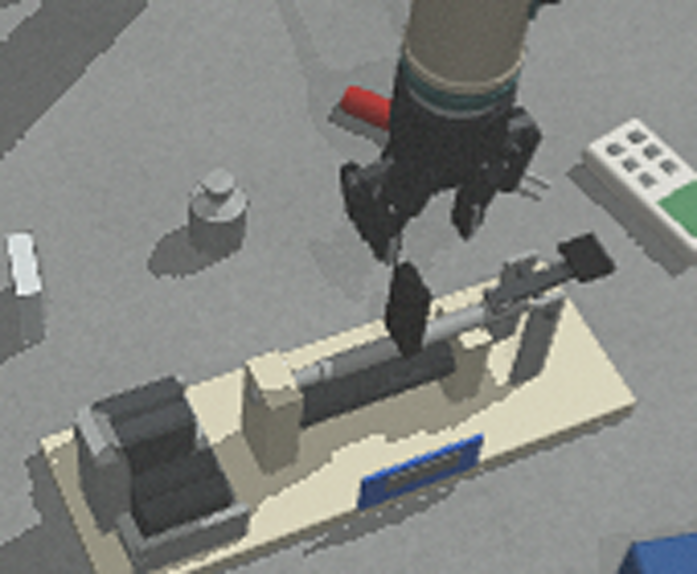

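```bash
cat > bar.py <<'E'
from h import *
def edges(n,f,u0,u1,v0,v1,thr,z):
    im=cv2.imread(f).astype(float).mean(2); L=[];R=[]
    for v in range(v0,v1):
        r=im[v,u0:u1]; i=np.where(r>thr)[0]
        if len(i)<3: continue
        a,b=i[0],i[-1]
        if a>0: L.append((u0+a-(r[a]-thr)/(r[a]-r[a-1]),v))
        if b<len(r)-1: R.append((u0+b+(r[b]-thr)/(r[b]-r[b+1]),v))
    o=[]
    for E in (L,R):
        W=plane(n,np.array(E),z)[:,:2]; k=np.polyfit(W[:,0],W[:,1],1); o.append(k); print(n,len(E),'dy/dx',k[0].round(4),'y at x=.57',np.polyval(k,.57).round(4))
    print('mid',np.polyval(o[0],.57)/2+np.polyval(o[1],.57)/2)
if __name__=='__main__':
    for f in ('0','6'):
        edges('top',f'pics/top{f}.png',430,446,171,188,190,.11); edges('scene',f'pics/scene{f}.png',203,220,218,232,180,.11)
E
python3 bar.py; python3 - <<'E'
from h import *
for n,u,vs in (('top',slice(435,441),range(160,196)),('scene',slice(209,214),range(210,240))):
    im=cv2.imread(f'pics/{n}6.png').astype(int).mean(2)
    print(n,[(v,int(im[v,u].mean())) for v in vs if v%1==0][5:30])
E
```

```text
top 17 dy/dx -0.0973 y at x=.57 -0.3033
top 17 dy/dx -0.1501 y at x=.57 -0.3231
mid -0.31321850376481863
scene 14 dy/dx -0.1336 y at x=.57 -0.3248
scene 14 dy/dx -0.1165 y at x=.57 -0.306
mid -0.31535595720698717
top 17 dy/dx -0.099 y at x=.57 -0.3033
top 17 dy/dx -0.1473 y at x=.57 -0.3231
mid -0.31319974637304837
scene 14 dy/dx -0.1194 y at x=.57 -0.3244
scene 14 dy/dx -0.1146 y at x=.57 -0.3059
mid -0.31514688564429577
top [(165, 114), (166, 113), (167, 118), (168, 162), (169, 221), (170, 236), (171, 236), (172, 234), (173, 234), (174, 233), (175, 233), (176, 233), (177, 232), (178, 231), (179, 231), (180, 231), (181, 231), (182, 231), (183, 232), (184, 232), (185, 233), (186, 232), (187, 233), (188, 234), (189, 235)]
scene [(215, 105), (216, 156), (217, 212), (218, 209), (219, 209), (220, 217), (221, 214), (222, 213), (223, 212), (224, 213), (225, 213), (226, 213), (227, 215), (228, 215), (229, 215), (230, 217), (231, 220), (232, 223), (233, 115), (234, 115), (235, 117), (236, 116), (237, 117), (238, 115), (239, 112)]
```

>>> jog_arm(plan=[{"linear": [0, 0, 0], "rotation": [0, 0, 0.0607], "grip": 1}, {"linear": [0, 0, 0], "rotation": [0, 0, 0.0607], "grip": 1}, {"linear": [0, 0, 0], "rotation": [0, 0, 0.0607], "grip": 1}, {"linear": [0, 0, 0], "rotation": [0, 0, 0], "grip": 1}, {"linear": [0, 0, 0], "rotation": [0, 0, 0], "grip": 1}])

```text
time: 7.22
ee_pos: [0.5982, 0.1598, 0.301]
tool_rot: [0.998, -0.06, -0.001, 0.0]
wrist_force: [-0.3, -0.2, -0.0]
grip_width: 0.0853
```

```bash
python3 - <<'E'
from h import *
mv([.57,-.3143,.30],-.122)
E
```

```text
t 7.22 pos [0.5982 0.1598 0.301 ] psi -0.1191 F [-0.3 -0.2 -0. ] w 0.0853
lin(tool now) [0.0709 1.1852 0.0035] lin(target tool) [0.0743 1.185  0.0026] rot [0.0005 0.0015 0.0014] rows>= 11.4
```

>>> jog_arm(plan=[{"linear": [0.006, 0.085, 0], "rotation": [0, 0, 0], "grip": 1}, {"linear": [0.006, 0.085, 0], "rotation": [0, 0, 0], "grip": 1}, {"linear": [0.006, 0.085, 0], "rotation": [0, 0, 0], "grip": 1}, {"linear": [0.006, 0.085, 0], "rotation": [0, 0, 0], "grip": 1}, {"linear": [0.006, 0.085, 0], "rotation": [0, 0, 0], "grip": 1}])

```text
time: 7.63
ee_pos: [0.5893, -0.0116, 0.3019]
tool_rot: [0.998, -0.059, -0.001, 0.0]
wrist_force: [0.3, 0.4, 0.1]
grip_width: 0.0856
```

>>> jog_arm(plan=[{"linear": [0.005, 0.085, 0], "rotation": [0, 0, 0], "grip": 1}, {"linear": [0.005, 0.085, 0], "rotation": [0, 0, 0], "grip": 1}, {"linear": [0.005, 0.085, 0], "rotation": [0, 0, 0], "grip": 1}, {"linear": [0.005, 0.085, 0], "rotation": [0, 0, 0], "grip": 1}, {"linear": [0.005, 0.085, 0], "rotation": [0, 0, 0], "grip": 1}])

```text
time: 8.05
ee_pos: [0.5785, -0.1817, 0.302]
tool_rot: [0.998, -0.06, -0.001, -0.0]
wrist_force: [1.0, 0.4, -0.8]
grip_width: 0.0856
```

>>> jog_arm(plan=[{"linear": [0.005, 0.085, 0], "rotation": [0, 0, 0], "grip": 1}, {"linear": [0.005, 0.085, 0], "rotation": [0, 0, 0], "grip": 1}, {"linear": [0.004, 0.085, 0], "rotation": [0, 0, 0], "grip": 1}, {"linear": [0.003, 0.08, 0], "rotation": [0, 0, 0], "grip": 1}, {"linear": [0, 0, 0], "rotation": [0, 0, 0], "grip": 1}])

```text
time: 8.47
ee_pos: [0.5686, -0.3203, 0.3012]
tool_rot: [0.998, -0.062, -0.001, 0.002]
wrist_force: [1.3, 0.3, 0.5]
grip_width: 0.0855
```

```bash
python3 - <<'E'
from h import *
mv([.57,-.3143,.142],-.122)
im=get_image('scene'); cv2.imwrite('pics/scene7.png',im); crop(im,150,90,150,170,3.5,'s7.png')
im=get_image('top'); cv2.imwrite('pics/top7.png',im);crop(im,350,130,150,120,4,'t7.png')
E
```

```text
t 8.47 pos [ 0.5686 -0.3203  0.3012] psi -0.1245 F [1.3 0.3 0.5] w 0.0855
lin(tool now) [ 0.0021 -0.017   0.398 ] lin(target tool) [ 0.0017 -0.0154  0.3981] rot [ 0.002   0.0005 -0.0012] rows>= 3.8
```

View pics/s7.png

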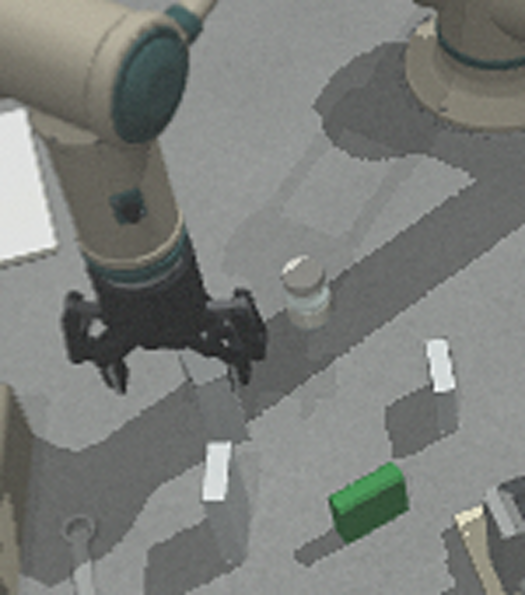

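Candidates for the bar (top / scene pixels):
- (438,180) / (212,224) is thin with a tall side.
- (362,228) / (275,194) is thin but short.
- (447,227) / (207,191) is thick.

The first is the thin tall bar, as the enlarged crops confirm.

>>> jog_arm(plan=[{"linear": [0.0, -0.014, 0.05], "rotation": [0, 0, 0], "grip": 1}, {"linear": [0, 0, 0.07], "rotation": [0, 0, 0], "grip": 1}, {"linear": [0, 0, 0.05], "rotation": [0, 0, 0], "grip": 1}, {"linear": [0, 0, 0], "rotation": [0, 0, 0], "grip": 1}, {"linear": [0, 0, 0], "rotation": [0, 0, 0], "grip": 1}])

```text
time: 8.98
ee_pos: [0.5699, -0.3068, 0.2337]
tool_rot: [0.998, -0.06, -0.001, -0.001]
wrist_force: [-0.2, -0.4, 1.2]
grip_width: 0.0855
```

```bash
python3 - <<'E'
from h import *
mv([.57,-.3143,.142],-.122)
im=get_image('scene'); cv2.imwrite('pics/scene8.png',im); crop(im,150,90,150,170,3.5,'s8.png')
E
```

```text
t 8.98 pos [ 0.5699 -0.3068  0.2337] psi -0.1198 F [-0.2 -0.4  1.2] w 0.0855
lin(tool now) [0.003  0.019  0.2293] lin(target tool) [0.0024 0.0186 0.2294] rot [-0.0009  0.0014  0.0011] rows>= 2.2
```

View pics/s8.png

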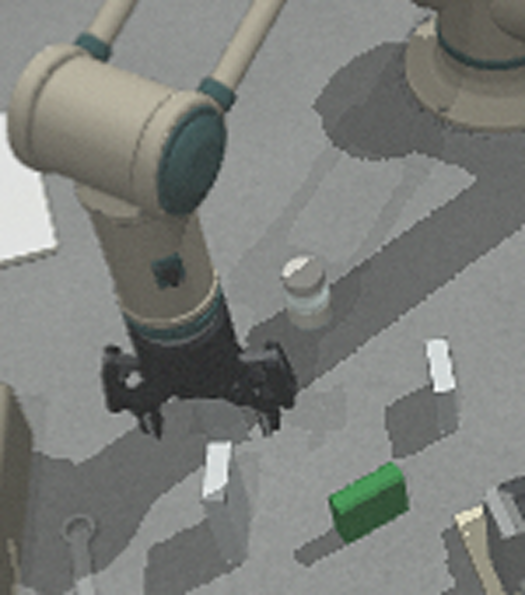

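>>> jog_arm(plan=[{"linear": [0.0025, 0.0188, 0.03], "rotation": [0, 0, 0], "grip": 1}, {"linear": [0, 0, 0.06], "rotation": [0, 0, 0], "grip": 1}, {"linear": [0, 0, 0.06], "rotation": [0, 0, 0], "grip": 1}, {"linear": [0, 0, 0], "rotation": [0, 0, 0], "grip": 1}, {"linear": [0, 0, 0], "rotation": [0, 0, 0], "grip": 1}])

```text
time: 9.45
ee_pos: [0.5701, -0.3163, 0.1743]
tool_rot: [0.998, -0.061, -0.001, -0.0]
wrist_force: [0.4, 0.7, 0.3]
grip_width: 0.0854
```

```bash
python3 - <<'E'
from h import *
mv([.57,-.3143,.142],-.122)
im=get_image('scene'); cv2.imwrite('pics/scene9.png',im); crop(im,150,90,150,170,3.5,'s9.png')
E
```

```text
t 9.45 pos [ 0.5701 -0.3163  0.1743] psi -0.1221 F [0.4 0.7 0.3] w 0.0854
lin(tool now) [-0.0007 -0.0048  0.0807] lin(target tool) [-0.0008 -0.0049  0.0807] rot [-0.0003  0.0006 -0.0001] rows>= 0.8
```

View pics/s9.png

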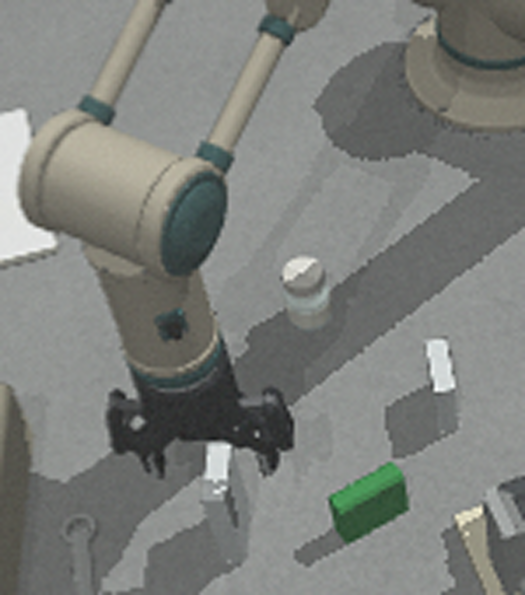

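>>> jog_arm(plan=[{"linear": [0, -0.002, 0.025], "rotation": [0, 0, 0], "grip": 1}, {"linear": [0, -0.002, 0.03], "rotation": [0, 0, 0], "grip": 1}, {"linear": [0, 0, 0.025], "rotation": [0, 0, 0], "grip": 1}, {"linear": [0, 0, 0], "rotation": [0, 0, 0], "grip": 1}, {"linear": [0, 0, 0], "rotation": [0, 0, 0], "grip": 1}])

```text
time: 9.92
ee_pos: [0.5705, -0.3145, 0.1426]
tool_rot: [0.998, -0.061, -0.0, -0.0]
wrist_force: [-0.2, 0.0, -0.4]
grip_width: 0.0855
```

>>> jog_arm(plan=[{"linear": [0, 0, 0], "rotation": [0, 0, 0], "grip": 0.4}, {"linear": [0, 0, 0], "rotation": [0, 0, 0], "grip": 0.4}, {"linear": [0, 0, 0], "rotation": [0, 0, 0], "grip": 0.3}, {"linear": [0, 0, 0], "rotation": [0, 0, 0], "grip": 0.3}, {"linear": [0, 0, 0], "rotation": [0, 0, 0], "grip": 0.3}])

```text
time: 10.33
ee_pos: [0.5706, -0.3146, 0.1431]
tool_rot: [0.998, -0.061, 0.0, 0.0]
wrist_force: [0.9, -0.0, 0.1]
grip_width: 0.0265
```

```bash
python3 - <<'E'
from h import *
mv([.57,-.3143,.142],-.122)
im=get_image('scene'); cv2.imwrite('pics/scene10.png',im); crop(im,170,150,90,120,5,'s10.png')
E
```

```text
t 10.33 pos [ 0.5706 -0.3146  0.1431] psi -0.1222 F [ 0.9 -0.   0.1] w 0.0265
lin(tool now) [-0.0017 -0.0006  0.0027] lin(target tool) [-0.0017 -0.0006  0.0027] rot [ 0.0002 -0.0003 -0.0001] rows>= 0.0
```

View pics/s10.png

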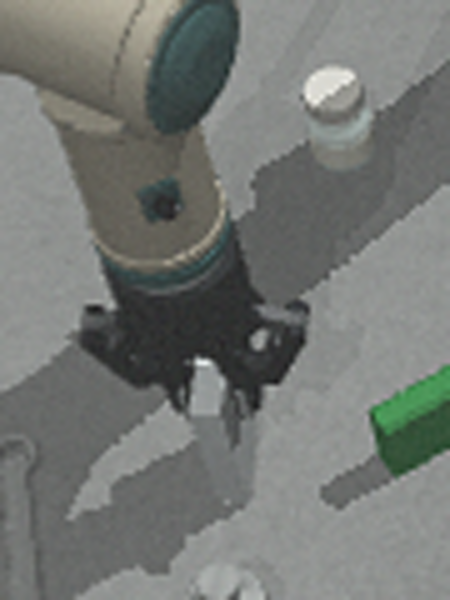

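>>> jog_arm(plan=[{"linear": [0, 0, 0], "rotation": [0, 0, 0], "grip": 0.25}, {"linear": [0, 0, 0], "rotation": [0, 0, 0], "grip": 0.2}, {"linear": [0, 0, 0], "rotation": [0, 0, 0], "grip": 0}, {"linear": [0, 0, 0], "rotation": [0, 0, 0], "grip": 0}, {"linear": [0, 0, 0], "rotation": [0, 0, 0], "grip": 0}])

```text
time: 10.8
ee_pos: [0.5707, -0.315, 0.143]
tool_rot: [0.998, -0.061, 0.0, 0.001]
wrist_force: [-0.7, -1.5, 1.9]
grip_width: 0.0197
```

>>> jog_arm(plan=[{"linear": [0, 0, 0], "rotation": [0, 0, 0], "grip": 0}, {"linear": [0, 0, 0], "rotation": [0, 0, 0], "grip": 0}, {"linear": [0, 0, 0], "rotation": [0, 0, 0], "grip": 0}, {"linear": [0, 0, -0.02], "rotation": [0, 0, 0], "grip": 0}, {"linear": [0, 0, -0.05], "rotation": [0, 0, 0], "grip": 0}])

```text
time: 11.22
ee_pos: [0.5683, -0.3124, 0.1673]
tool_rot: [0.998, -0.061, -0.004, -0.003]
wrist_force: [-0.5, 0.9, -3.5]
grip_width: 0.0195
```

```bash
python3 - <<'E'
from h import *
mv([.57,-.3143,.142],-.122)
E
```

```text
t 11.22 pos [ 0.5683 -0.3124  0.1673] psi -0.1225 F [-0.5  0.9 -3.5] w 0.0195
lin(tool now) [0.0053 0.0045 0.0631] lin(target tool) [0.0048 0.0041 0.0632] rot [-0.0028  0.0042 -0.0003] rows>= 0.6
```

>>> jog_arm(plan=[{"linear": [0, 0, -0.1], "rotation": [0, 0, 0], "grip": 0}, {"linear": [0, 0, -0.1], "rotation": [0, 0, 0], "grip": 0}, {"linear": [0, 0, -0.1], "rotation": [0, 0, 0], "grip": 0}, {"linear": [0, 0, -0.05], "rotation": [0, 0, 0], "grip": 0}, {"linear": [0, 0, 0], "rotation": [0, 0, -0.05], "grip": 0}])

```text
time: 11.63
ee_pos: [0.572, -0.3148, 0.3172]
tool_rot: [1.0, -0.01, 0.004, 0.002]
wrist_force: [0.0, -0.0, -4.2]
grip_width: 0.0192
```

>>> jog_arm(plan=[{"linear": [0, 0, 0], "rotation": [0, 0, -0.06], "grip": 0}, {"linear": [0, 0, 0], "rotation": [0, 0, -0.06], "grip": 0}, {"linear": [0, 0, 0], "rotation": [0, 0, -0.06], "grip": 0}, {"linear": [0, 0, 0], "rotation": [0, 0, -0.06], "grip": 0}, {"linear": [0, 0, 0], "rotation": [0, 0, -0.06], "grip": 0}])

```text
time: 12.05
ee_pos: [0.57, -0.3134, 0.3098]
tool_rot: [0.958, 0.288, -0.001, -0.002]
wrist_force: [-0.2, -0.6, -2.6]
grip_width: 0.0193
```

>>> jog_arm(plan=[{"linear": [0, 0, 0], "rotation": [0, 0, -0.06], "grip": 0}, {"linear": [0, 0, 0], "rotation": [0, 0, -0.06], "grip": 0}, {"linear": [0, 0, 0], "rotation": [0, 0, -0.06], "grip": 0}, {"linear": [0, 0, 0], "rotation": [0, 0, -0.06], "grip": 0}, {"linear": [0, 0, 0], "rotation": [0, 0, -0.06], "grip": 0}])

```text
time: 12.47
ee_pos: [0.57, -0.3134, 0.3097]
tool_rot: [0.83, 0.558, -0.0, -0.002]
wrist_force: [-0.1, -0.1, -3.4]
grip_width: 0.0196
```

>>> jog_arm(plan=[{"linear": [0, 0, 0], "rotation": [0, 0, -0.06], "grip": 0}, {"linear": [0, 0, 0], "rotation": [0, 0, -0.06], "grip": 0}, {"linear": [0, 0, 0], "rotation": [0, 0, -0.06], "grip": 0}, {"linear": [0, 0, 0], "rotation": [0, 0, -0.06], "grip": 0}, {"linear": [0, 0, 0], "rotation": [0, 0, -0.06], "grip": 0}])

```text
time: 12.88
ee_pos: [0.57, -0.3134, 0.3098]
tool_rot: [0.628, 0.778, 0.0, -0.002]
wrist_force: [0.5, 0.3, -3.2]
grip_width: 0.0195
```

```bash
python3 - <<'E'
from h import *
mv(np.r_[gp([0,0,0])[0][:2],.30],TH+np.pi/2)
E
```

```text
t 12.88 pos [ 0.57   -0.3134  0.3098] psi 1.7839 F [ 0.5  0.3 -3.2] w 0.0195
lin(tool now) [0.6515 0.3292 0.0261] lin(target tool) [0.6418 0.3478 0.0244] rot [-0.0008 -0.0017 -0.0144] rows>= 7.0
```

>>> jog_arm(plan=[{"linear": [0, 0, 0], "rotation": [0, 0, -0.014], "grip": 0}, {"linear": [0.04, 0.022, 0], "rotation": [0, 0, 0], "grip": 0}, {"linear": [0.08, 0.043, 0], "rotation": [0, 0, 0], "grip": 0}, {"linear": [0.08, 0.043, 0], "rotation": [0, 0, 0], "grip": 0}, {"linear": [0.08, 0.043, 0], "rotation": [0, 0, 0], "grip": 0}])

```text
time: 13.3
ee_pos: [0.6025, -0.1897, 0.3097]
tool_rot: [0.62, 0.785, 0.0, -0.002]
wrist_force: [0.6, 1.2, -3.2]
grip_width: 0.0195
```

>>> jog_arm(plan=[{"linear": [0.08, 0.043, 0], "rotation": [0, 0, 0], "grip": 0}, {"linear": [0.08, 0.043, 0], "rotation": [0, 0, 0], "grip": 0}, {"linear": [0.08, 0.043, 0], "rotation": [0, 0, 0], "grip": 0}, {"linear": [0.07, 0.04, 0], "rotation": [0, 0, 0], "grip": 0}, {"linear": [0.04, 0.02, 0], "rotation": [0, 0, 0], "grip": 0}])

```text
time: 13.72
ee_pos: [0.6438, -0.033, 0.3098]
tool_rot: [0.618, 0.786, 0.001, -0.002]
wrist_force: [-0.2, -0.4, -2.8]
grip_width: 0.019
```

>>> jog_arm(plan=[{"linear": [0, 0, 0], "rotation": [0, 0, 0], "grip": 0}, {"linear": [0, 0, 0], "rotation": [0, 0, 0], "grip": 0}, {"linear": [0, 0, 0], "rotation": [0, 0, 0], "grip": 0}, {"linear": [0, 0, 0], "rotation": [0, 0, 0], "grip": 0}, {"linear": [0, 0, 0], "rotation": [0, 0, 0], "grip": 0}])

```text
time: 14.13
ee_pos: [0.6437, -0.0389, 0.3105]
tool_rot: [0.62, 0.785, -0.0, -0.0]
wrist_force: [0.5, -1.3, -2.8]
grip_width: 0.0193
```

```bash
python3 - <<'E'
from h import *
mv(np.r_[gp([0,0,0])[0][:2],.30],TH+np.pi/2)
im=get_image('scene'); cv2.imwrite('pics/scene11.png',im); crop(im,260,160,90,110,5.4,'s11.png')
im=get_image('top'); cv2.imwrite('pics/top11.png',im);crop(im,270,100,120,100,6,'t11.png')
E
```

```text
t 14.13 pos [ 0.6437 -0.0389  0.3105] psi 1.8042 F [ 0.5 -1.3 -2.8] w 0.0193
lin(tool now) [0.0198 0.0042 0.0263] lin(target tool) [0.0198 0.0044 0.0263] rot [-0.0004 -0.     -0.0043] rows>= 0.3
```

View pics/s11.png

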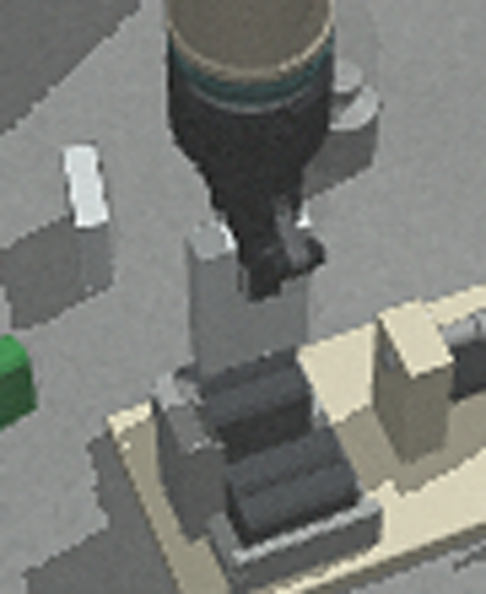

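View pics/t11.png

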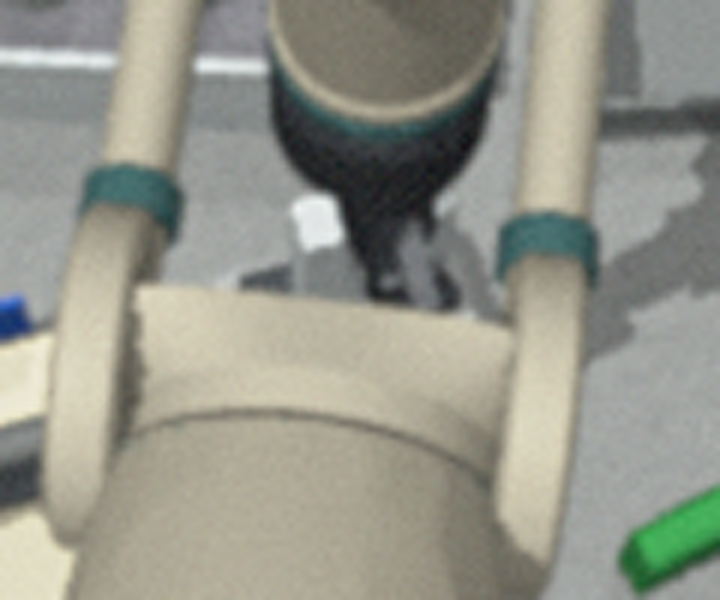

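```bash
python3 - <<'E'
from h import *
for n,f,ys in (('top','top0',np.arange(-.024,.004,.002)),('scene','scene6',np.arange(-.02,.024,.002)),('scene','scene0',np.arange(-.02,.0,.002))):
    im=cv2.imread(f'pics/{f}.png').astype(np.float32).mean(2)
    xs=np.arange(-.08,.081,.001); o=[]
    for x in xs:
        uv=proj(n,gp([[x,y,.06] for y in ys])).astype(np.float32)
        o.append(cv2.remap(im,uv[None,:,0],uv[None,:,1],cv2.INTER_LINEAR).mean())
    print(f); print(' '.join(f'{int(round(x*1000))}:{int(v)}' for x,v in zip(xs,o)))
E
```

```text
top0
-80:210 -79:202 -78:188 -77:170 -76:149 -75:128 -74:112 -73:101 -72:96 -71:98 -70:106 -69:118 -68:133 -67:147 -66:159 -65:167 -64:170 -63:168 -62:160 -61:147 -60:129 -59:109 -58:91 -57:77 -56:71 -55:71 -54:74 -53:77 -52:81 -51:85 -50:87 -49:88 -48:89 -47:90 -46:91 -45:91 -44:91 -43:91 -42:91 -41:90 -40:89 -39:87 -38:84 -37:80 -36:77 -35:75 -34:74 -33:75 -32:77 -31:79 -30:82 -29:84 -28:86 -27:87 -26:88 -25:88 -24:89 -23:89 -22:89 -21:90 -20:90 -19:90 -18:88 -17:86 -16:85 -15:85 -14:89 -13:97 -12:108 -11:120 -10:129 -9:135 -8:136 -7:131 -6:120 -5:106 -4:92 -3:77 -2:65 -1:55 0:49 1:46 2:44 3:44 4:44 5:44 6:45 7:47 8:50 9:54 10:59 11:64 12:70 13:74 14:78 15:81 16:84 17:86 18:88 19:90 20:91 21:91 22:91 23:91 24:91 25:90 26:89 27:89 28:88 29:86 30:83 31:79 32:76 33:75 34:75 35:76 36:79 37:81 38:84 39:87 40:88 41:89 42:89 43:89 44:90 45:91 46:91 47:90 48:89 49:87 50:85 51:85 52:88 53:96 54:109 55:125 56:140 57:152 58:160 59:163 60:163 61:162 62:161 63:159 64:158 65:157 66:156 67:156 68:157 69:158 70:158 71:158 72:157 73:157 74:156 75:155 76:154 77:153 78:152 79:151 80:150
scene6
-80:14
[... 1426 characters left out ...]
3 -32:72 -31:73 -30:76 -29:80 -28:84 -27:85 -26:85 -25:85 -24:85 -23:85 -22:85 -21:85 -20:85 -19:85 -18:85 -17:83 -16:81 -15:78 -14:76 -13:75 -12:74 -11:71 -10:68 -9:63 -8:59 -7:57 -6:56 -5:57 -4:58 -3:58 -2:58 -1:58 0:57 1:57 2:57 3:57 4:57 5:57 6:57 7:57 8:57 9:57 10:56 11:56 12:58 13:62 14:69 15:76 16:81 17:84 18:85 19:85 20:85 21:85 22:85 23:85 24:85 25:85 26:84 27:84 28:83 29:80 30:77 31:75 32:72 33:71 34:70 35:71 36:74 37:78 38:82 39:84 40:85 41:85 42:85 43:85 44:85 45:84 46:83 47:83 48:84 49:84 50:83 51:81 52:79 53:77 54:75 55:75 56:73 57:69 58:64 59:59 60:56 61:55 62:54 63:57 64:65 65:79 66:99 67:124 68:146 69:160 70:165 71:161 72:150 73:133 74:114 75:98 76:88 77:84 78:85 79:85 80:86
```

>>> jog_arm(plan=[{"linear": [0.0235, 0.0045, 0], "rotation": [0, 0, -0.0043], "grip": 0}, {"linear": [0, 0, 0], "rotation": [0, 0, 0], "grip": 0}, {"linear": [0, 0, 0.04], "rotation": [0, 0, 0], "grip": 0}, {"linear": [0, 0, 0.04], "rotation": [0, 0, 0], "grip": 0}, {"linear": [0, 0, 0], "rotation": [0, 0, 0], "grip": 0}])

```text
time: 14.65
ee_pos: [0.642, -0.0277, 0.2755]
tool_rot: [0.616, 0.788, -0.002, -0.003]
wrist_force: [-0.8, -0.1, -4.0]
grip_width: 0.0194
```

>>> jog_arm(plan=[{"linear": [0, 0, 0], "rotation": [0, 0, 0], "grip": 0}, {"linear": [0, 0, 0], "rotation": [0, 0, 0], "grip": 0}, {"linear": [0, 0, 0], "rotation": [0, 0, 0], "grip": 0}, {"linear": [0, 0, 0], "rotation": [0, 0, 0], "grip": 0}, {"linear": [0, 0, 0], "rotation": [0, 0, 0], "grip": 0}])

```text
time: 15.07
ee_pos: [0.644, -0.0283, 0.2796]
tool_rot: [0.616, 0.788, 0.0, 0.001]
wrist_force: [0.9, 0.0, -3.5]
grip_width: 0.0192
```

```bash
python3 - <<'E'
from h import *
mv(np.r_[gp([0,0.0015,0])[0][:2],.24],TH+np.pi/2)
im=get_image('scene'); cv2.imwrite('pics/scene12.png',im); crop(im,270,175,75,85,7,'s12.png')
E
```

```text
t 15.07 pos [ 0.644  -0.0283  0.2796] psi 1.8144 F [ 0.9  0.  -3.5] w 0.0192
lin(tool now) [-0.0021 -0.0028  0.099 ] lin(target tool) [-0.0021 -0.0027  0.099 ] rot [0.0008 0.0004 0.0008] rows>= 1.0
```

View pics/s12.png

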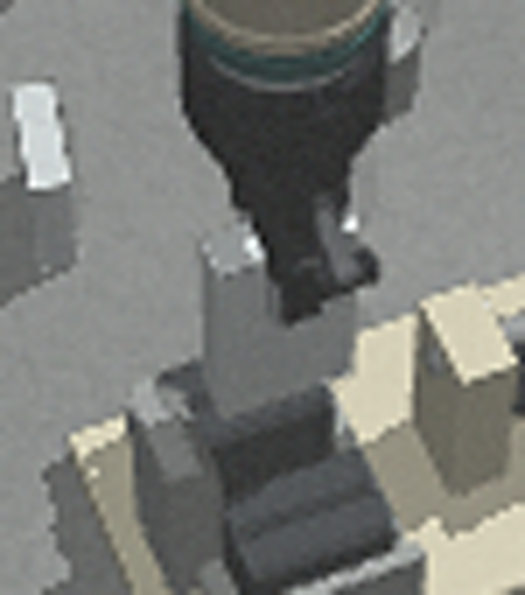

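```bash
python3 - <<'E'
from h import *
s=state(); R=Ro.from_quat(s['tool_rot']); 
# tool x=+y gap, tool y = +x gap (z down)
X=np.array([[sx,sy,z] for sy in(.01,-.01) for sx in(-.03,.03) for z in (.033,.143)])
W=R.apply(X)+s['ee_pos']; uv=proj('scene',W)
for x,p in zip(X,uv): print(x,p.round(1))
x0,y0,k=270,175,7
im=cv2.imread('pics/scene12.png'); c=cv2.resize(im[y0:y0+85,x0:x0+75],None,fx=k,fy=k,interpolation=2)
for p in uv[:4]: cv2.circle(c,(int((p[0]-x0+.5)*k),int((p[1]-y0+.5)*k)),3,(0,0,255),-1)
cv2.imwrite('pics/s12b.png',c); print(R.as_matrix().round(3))
E
```

```text
[-0.03   0.01   0.033] [300.9 214.4]
[-0.03   0.01   0.143] [301.2 235. ]
[0.03  0.01  0.033] [321.3 207.3]
[0.03  0.01  0.143] [320.2 228.3]
[-0.03  -0.01   0.033] [298.1 208.7]
[-0.03  -0.01   0.143] [298.7 229.6]
[ 0.03  -0.01   0.033] [318.4 201.7]
[ 0.03  -0.01   0.143] [317.6 222.9]
[[-0.241  0.97   0.001]
 [ 0.97   0.241 -0.   ]
 [-0.001  0.001 -1.   ]]
```

View pics/s12b.png

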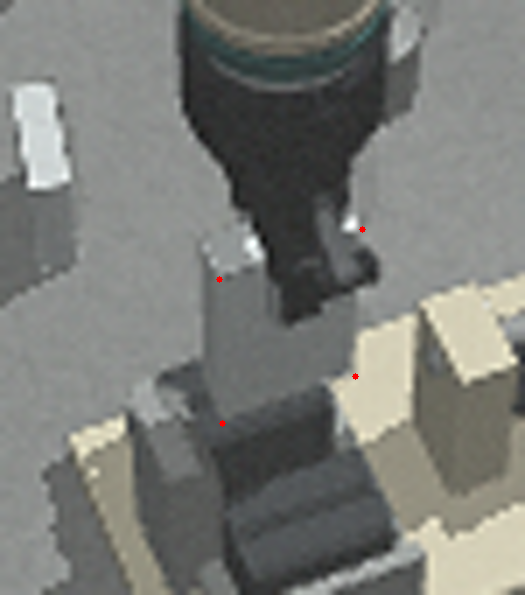

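```bash
python3 - <<'E'
from h import *
np.set_printoptions(linewidth=220)
im=cv2.imread('pics/scene12.png').astype(int).mean(2)
for v in range(208,236): print(v,im[v,294:328].astype(int))
E
```

```text
208 [143 144 142 137 147 131 143 150 145 148 147 154 114  42  47  49  56  50  53  49  45  71 105  98  98  98 111 139 151 149 146 147 146 148]
209 [142 144 144 141 126 145 146 147 148 152 149 222 227  34  48  51  50  52  49  48  51  59 103 101  99  99 100 130 152 148 146 144 145 152]
210 [145 142 142 142 125 172 145 149 150 148 153 221 221 115  38  49  51  52  56  54  50  58  78 104 102  98 105  90  97 149 146 145 148 147]
211 [143 145 146 143 118 120 149 151 148 149 147 147 226 176  39  48  49  50  48  52  57  62  58 101 101 101  76  56  58 102 151 149 148 150]
212 [143 144 144 140 130 103 182 150 150 151 148 154 154 133  41  44  54  51  57  80  79  79  57  91 108 107  99  62  64  60 127 147 147 146]
213 [142 146 143 143 135 101 119 153 159 161 118  91 107 115  45  51  52  53  66  55  54  62  61  83 112 109 104  81  51  57 126 152 153 146]
214 [145 145 142 145 136  99 103 135  93 111 112 106 112 114  63  44  47  49  52  50  48  68  65  60 102  93  82  67  49  46 121 149 147 148]
215 [144 142 143 144 135 101 108 114 111 115 110 111 110 112  91  63  52  47  46  48  46  53  58  56  70  
[... 2175 characters left out ...]
140 109  75  76  73 104 109 111 109 106 111 110 111 107 109 112  93  95  79  86  83  77 114 209 202 203 200 201 199 200 201 202 201]
232 [136 136  97  71  73  71  88 107 106 109 108 108 112 111  92  93  77  80  88  79  77  70  73 113 186 205 200 200 202 200 202 201 201 205]
233 [133 139 140  66  78  77  88 110 107 111 109 103  95  81  85  86  78  77  77  75  73  69  59  79 166 202 201 201 202 202 202 202 201 202]
234 [133  93 138 111  84  88  81  97 110  92  80  83  84  81  83  72  70  72  77  65  60  58  51  77 167 182 200 201 201 198 202 202 202 207]
235 [105 115  75  80  79  84  84  85  85  86  87  77  72  78  74  76  66  61  59  60  55  55  57  79 170 161 208 203 202 202 204 205 207 136]
```

>>> jog_arm(plan=[{"linear": [-0.002, -0.0028, 0.02], "rotation": [0, 0, 0], "grip": 0}, {"linear": [0, 0, 0.03], "rotation": [0, 0, 0], "grip": 0}, {"linear": [0, 0, 0.03], "rotation": [0, 0, 0], "grip": 0}, {"linear": [0, 0, 0.015], "rotation": [0, 0, 0], "grip": 0}, {"linear": [0, 0, 0], "rotation": [0, 0, 0], "grip": 0}])

```text
time: 15.53
ee_pos: [0.6417, -0.0292, 0.2385]
tool_rot: [0.616, 0.788, -0.001, -0.002]
wrist_force: [0.6, -0.4, -3.5]
grip_width: 0.0193
```

>>> jog_arm(plan=[{"linear": [0, 0, 0], "rotation": [0, 0, 0], "grip": 0}, {"linear": [0, 0, 0], "rotation": [0, 0, 0], "grip": 0}, {"linear": [0, 0, 0], "rotation": [0, 0, 0], "grip": 0}, {"linear": [0, 0, 0], "rotation": [0, 0, 0], "grip": 0}, {"linear": [0, 0, 0], "rotation": [0, 0, 0], "grip": 0}])

```text
time: 15.95
ee_pos: [0.643, -0.0293, 0.2413]
tool_rot: [0.616, 0.788, 0.0, 0.001]
wrist_force: [-0.4, 1.0, -2.7]
grip_width: 0.0195
```

```bash
python3 - <<'E'
from h import *
mv(np.r_[gp([0,0.0015,0])[0][:2],.163],TH+np.pi/2)
im=get_image('scene'); cv2.imwrite('pics/scene13.png',im)
s=state(); R=Ro.from_quat(s['tool_rot']); 
X=np.array([[sx,sy,z] for sy in(.01,-.01) for sx in(-.03,.03) for z in (.033,.143)])
uv=proj('scene',R.apply(X)+s['ee_pos']);g=proj('scene',gp([[a*.0115,b*.033,.056] for a in(-1,1) for b in (-1,1)]))
x0,y0,k=270,175,7
c=cv2.resize(im[y0:y0+85,x0:x0+75],None,fx=k,fy=k,interpolation=2)
for p in uv[:4]: cv2.circle(c,(int((p[0]-x0+.5)*k),int((p[1]-y0+.5)*k)),2,(0,0,255),-1)
for p in g: cv2.circle(c,(int((p[0]-x0+.5)*k),int((p[1]-y0+.5)*k)),2,(0,255,0),-1)
cv2.imwrite('pics/s13.png',c)
E
```

```text
t 15.95 pos [ 0.643  -0.0293  0.2413] psi 1.8144 F [-0.4  1.  -2.7] w 0.0195
lin(tool now) [-0.0002  0.0002  0.1958] lin(target tool) [-0.0003  0.0004  0.1958] rot [0.0005 0.0003 0.0008] rows>= 1.9
```

View pics/s13.png

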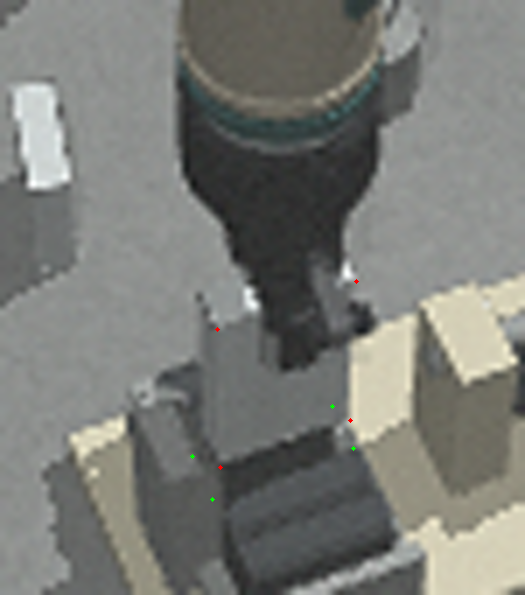

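>>> jog_arm(plan=[{"linear": [0, 0, 0.012], "rotation": [0, 0, 0], "grip": 0}, {"linear": [0, 0, 0.014], "rotation": [0, 0, 0], "grip": 0}, {"linear": [0, 0, 0.014], "rotation": [0, 0, 0], "grip": 0}, {"linear": [0, 0, 0.01], "rotation": [0, 0, 0], "grip": 0}, {"linear": [0, 0, 0], "rotation": [0, 0, 0], "grip": 0}])

```text
time: 16.42
ee_pos: [0.6424, -0.0292, 0.2195]
tool_rot: [0.616, 0.788, -0.0, -0.001]
wrist_force: [0.6, 0.4, -2.3]
grip_width: 0.0193
```

>>> jog_arm(plan=[{"linear": [0, 0, 0], "rotation": [0, 0, 0], "grip": 0}, {"linear": [0, 0, 0], "rotation": [0, 0, 0], "grip": 0}, {"linear": [0, 0, 0.005], "rotation": [0, 0, 0], "grip": 0}, {"linear": [0, 0, 0.005], "rotation": [0, 0, 0], "grip": 0}, {"linear": [0, 0, 0], "rotation": [0, 0, 0], "grip": 0}])

```text
time: 16.83
ee_pos: [0.6426, -0.0292, 0.2162]
tool_rot: [0.616, 0.788, -0.0, -0.0]
wrist_force: [-0.6, 0.2, -3.1]
grip_width: 0.0192
```

```bash
python3 - <<'E'
from h import *
mv(np.r_[gp([0,0.0015,0])[0][:2],.163],TH+np.pi/2)
im=get_image('scene'); cv2.imwrite('pics/scene14.png',im); crop(im,270,175,75,85,7,'s14.png')
E
```

```text
t 16.83 pos [ 0.6426 -0.0292  0.2162] psi 1.8144 F [-0.6  0.2 -3.1] w 0.0192
lin(tool now) [-0.0006  0.0014  0.1331] lin(target tool) [-0.0006  0.0014  0.1331] rot [-0.0003 -0.0001  0.0008] rows>= 1.3
```

View pics/s14.png

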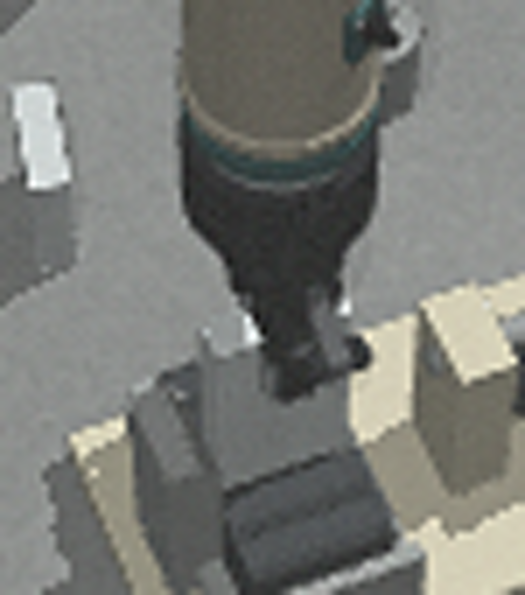

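>>> jog_arm(plan=[{"linear": [0, 0.001, 0.008], "rotation": [0, 0, 0], "grip": 0}, {"linear": [0, 0, 0.01], "rotation": [0, 0, 0], "grip": 0}, {"linear": [0, 0, 0.01], "rotation": [0, 0, 0], "grip": 0}, {"linear": [0, 0, 0.01], "rotation": [0, 0, 0], "grip": 0}, {"linear": [0, 0, 0], "rotation": [0, 0, 0], "grip": 0}])

```text
time: 17.3
ee_pos: [0.6427, -0.0291, 0.2002]
tool_rot: [0.616, 0.788, -0.0, -0.001]
wrist_force: [1.1, 0.4, -4.5]
grip_width: 0.0192
```

```bash
python3 - <<'E'
from h import *
mv(np.r_[gp([0,0.0015,0])[0][:2],.163],TH+np.pi/2); print(state()['ft_torque'])
E
```

```text
t 17.3 pos [ 0.6427 -0.0291  0.2002] psi 1.8143 F [ 1.1  0.4 -4.5] w 0.0192
lin(tool now) [-0.001   0.0011  0.0929] lin(target tool) [-0.0009  0.001   0.0929] rot [-0.0009 -0.0004  0.0008] rows>= 0.9
[-0.01459657 -0.0963485   0.05163338]
```

>>> jog_arm(plan=[{"linear": [0, 0, 0.01], "rotation": [0, 0, 0], "grip": 0}, {"linear": [0, 0, 0.014], "rotation": [0, 0, 0], "grip": 0}, {"linear": [0, 0, 0.014], "rotation": [0, 0, 0], "grip": 0}, {"linear": [0, 0, 0.01], "rotation": [0, 0, 0], "grip": 0}, {"linear": [0, 0, 0.005], "rotation": [0, 0, 0], "grip": 0}])

```text
time: 17.72
ee_pos: [0.6428, -0.0291, 0.1793]
tool_rot: [0.616, 0.788, -0.0, -0.001]
wrist_force: [-0.2, 0.3, -3.1]
grip_width: 0.0192
```

```bash
python3 - <<'E'
from h import *
mv(np.r_[gp([0,0.0015,0])[0][:2],.163],TH+np.pi/2); print(state()['ft_torque'])
E
```

```text
t 17.72 pos [ 0.6428 -0.0291  0.1793] psi 1.8143 F [-0.2  0.3 -3.1] w 0.0192
lin(tool now) [-0.0008  0.0007  0.0406] lin(target tool) [-0.0008  0.0007  0.0406] rot [-0.0006 -0.0003  0.0008] rows>= 0.4
[-0.01898861  0.03465028  0.012377  ]
```

>>> jog_arm(plan=[{"linear": [0, 0, 0.01], "rotation": [0, 0, 0], "grip": 0}, {"linear": [0, 0, 0.01], "rotation": [0, 0, 0], "grip": 0}, {"linear": [0, 0, 0.008], "rotation": [0, 0, 0], "grip": 0}, {"linear": [0, 0, 0.004], "rotation": [0, 0, 0], "grip": 0}, {"linear": [0, 0, 0], "rotation": [0, 0, 0], "grip": 0}])

```text
time: 18.13
ee_pos: [0.6429, -0.0292, 0.1669]
tool_rot: [0.616, 0.788, -0.0, -0.0]
wrist_force: [0.3, 0.4, -3.3]
grip_width: 0.0192
```

>>> jog_arm(plan=[{"linear": [0, 0, 0.002], "rotation": [0, 0, 0], "grip": 0}, {"linear": [0, 0, 0], "rotation": [0, 0, 0], "grip": 0}, {"linear": [0, 0, 0.002], "rotation": [0, 0, 0], "grip": 0}, {"linear": [0, 0, 0], "rotation": [0, 0, 0], "grip": 0}, {"linear": [0, 0, 0], "rotation": [0, 0, 0], "grip": 0}])

```text
time: 18.55
ee_pos: [0.6432, -0.0292, 0.166]
tool_rot: [0.616, 0.788, 0.0, 0.0]
wrist_force: [-0.0, -0.1, -3.1]
grip_width: 0.0191
```

```bash
python3 - <<'E'
from h import *
mv(np.r_[gp([0,0.0015,0])[0][:2],.163],TH+np.pi/2); print(state()['ft_torque'])
im=get_image('scene'); cv2.imwrite('pics/scene15.png',im); crop(im,270,175,75,85,7,'s15.png')
E
```

```text
t 18.55 pos [ 0.6432 -0.0292  0.166 ] psi 1.8144 F [-0.  -0.1 -3.1] w 0.0191
lin(tool now) [-0.0004 -0.0001  0.0075] lin(target tool) [-0.0004 -0.0001  0.0075] rot [0.0001 0.0001 0.0008] rows>= 0.1
[ 0.01427455  0.02177906 -0.02549024]
```

View pics/s15.png

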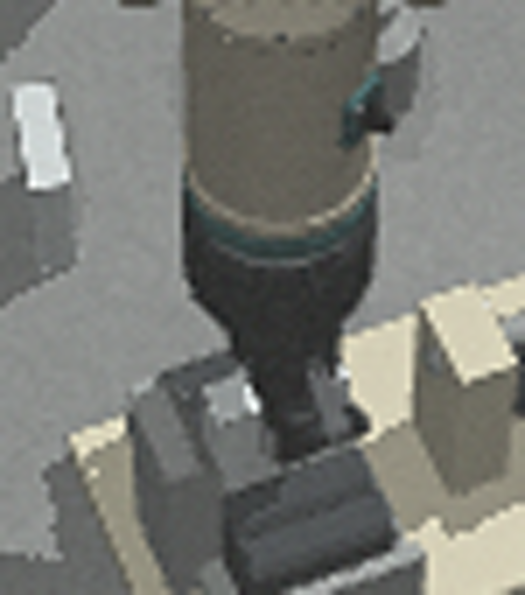

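>>> jog_arm(plan=[{"linear": [0, 0, 0.003], "rotation": [0, 0, 0], "grip": 0}, {"linear": [0, 0, 0.002], "rotation": [0, 0, 0], "grip": 0}, {"linear": [0, 0, 0.002], "rotation": [0, 0, 0], "grip": 0}, {"linear": [0, 0, 0], "rotation": [0, 0, 0], "grip": 0}, {"linear": [0, 0, 0], "rotation": [0, 0, 0], "grip": 0}])

```text
time: 19.02
ee_pos: [0.6431, -0.0292, 0.163]
tool_rot: [0.616, 0.788, -0.0, -0.0]
wrist_force: [0.6, 0.8, -2.6]
grip_width: 0.0192
```

```bash
python3 - <<'E'
from h import *
mv(np.r_[gp([0,0.0015,0])[0][:2],.163],TH+np.pi/2)
E
```

```text
t 19.02 pos [ 0.6431 -0.0292  0.163 ] psi 1.8144 F [ 0.6  0.8 -2.6] w 0.0192
lin(tool now) [-0.0004 -0.      0.    ] lin(target tool) [-0.0004 -0.      0.    ] rot [-0.      0.      0.0008] rows>= 0.0
```

>>> jog_arm(plan=[{"linear": [0, 0, 0.001], "rotation": [0, 0, 0], "grip": 0}, {"linear": [0, 0, 0.001], "rotation": [0, 0, 0], "grip": 0}, {"linear": [0, 0, 0.001], "rotation": [0, 0, 0], "grip": 0}, {"linear": [0, 0, 0], "rotation": [0, 0, 0], "grip": 0}, {"linear": [0, 0, 0], "rotation": [0, 0, 0], "grip": 0}])

```text
time: 19.43
ee_pos: [0.6431, -0.0292, 0.163]
tool_rot: [0.616, 0.788, 0.0, 0.0]
wrist_force: [-2.9, 0.6, 5.8]
grip_width: 0.0195
```

```bash
python3 - <<'E'
from h import *
mv(np.r_[gp([0,0.0015,0])[0][:2],.163],TH+np.pi/2)
E
```

```text
t 19.43 pos [ 0.6431 -0.0292  0.163 ] psi 1.8145 F [-2.9  0.6  5.8] w 0.0195
lin(tool now) [-0.0004 -0.0001 -0.0001] lin(target tool) [-0.0004 -0.0001 -0.0001] rot [0.0003 0.0002 0.0009] rows>= 0.0
```

>>> jog_arm(plan=[{"linear": [0, 0, -0.002], "rotation": [0, 0, 0], "grip": 0}, {"linear": [0, 0, 0], "rotation": [0, 0, 0], "grip": 0.35}, {"linear": [0, 0, 0], "rotation": [0, 0, 0], "grip": 0.5}, {"linear": [0, 0, 0], "rotation": [0, 0, 0], "grip": 0.5}, {"linear": [0, 0, 0], "rotation": [0, 0, 0], "grip": 0.5}])

```text
time: 19.85
ee_pos: [0.6433, -0.0292, 0.1626]
tool_rot: [0.616, 0.788, 0.0, 0.0]
wrist_force: [-0.3, -0.2, 0.7]
grip_width: 0.0425
```

>>> jog_arm(plan=[{"linear": [0, 0, 0], "rotation": [0, 0, 0], "grip": 0.5}, {"linear": [0, 0, 0], "rotation": [0, 0, 0], "grip": 0.5}, {"linear": [0, 0, 0], "rotation": [0, 0, 0], "grip": 0.5}, {"linear": [0, 0, -0.03], "rotation": [0, 0, 0], "grip": 0.5}, {"linear": [0, 0, -0.1], "rotation": [0, 0, 0], "grip": 0.5}])

```text
time: 20.27
ee_pos: [0.6397, -0.0287, 0.2088]
tool_rot: [0.616, 0.788, -0.003, -0.006]
wrist_force: [-0.2, -0.7, -0.2]
grip_width: 0.0428
```

>>> jog_arm(plan=[{"linear": [0, 0, -0.1], "rotation": [0, 0, 0], "grip": 0.5}, {"linear": [0, 0, -0.1], "rotation": [0, 0, 0], "grip": 0.3}, {"linear": [0, 0, -0.03], "rotation": [0, 0, 0], "grip": 0}, {"linear": [0, 0, 0], "rotation": [0, 0, 0], "grip": 0}, {"linear": [0, 0, 0], "rotation": [0, 0, 0], "grip": 0}])

```text
time: 20.68
ee_pos: [0.6431, -0.0291, 0.3072]
tool_rot: [0.616, 0.788, 0.0, 0.001]
wrist_force: [-0.0, -0.1, -1.0]
grip_width: 0.0002
```

```bash
python3 - <<'E'
from h import *
p=gp([0,.349,.117])[0];print(p); mv(np.r_[p[:2],.26],TH+np.pi/2)
im=get_image('scene'); cv2.imwrite('pics/scene16.png',im); crop(im,270,155,165,110,4.7,'s16.png')
im=get_image('top'); cv2.imwrite('pics/top16.png',im);crop(im,180,120,200,120,4,'t16.png')
E
```

```text
[0.55986396 0.30803036 0.137     ]
t 20.68 pos [ 0.6431 -0.0291  0.3072] psi 1.8144 F [-0.  -0.1 -1. ] w 0.0002
lin(tool now) [0.8683 0.0012 0.1175] lin(target tool) [ 0.8682 -0.      0.118 ] rot [0.0006 0.0003 0.0008] rows>= 8.4
```

View pics/s16.png

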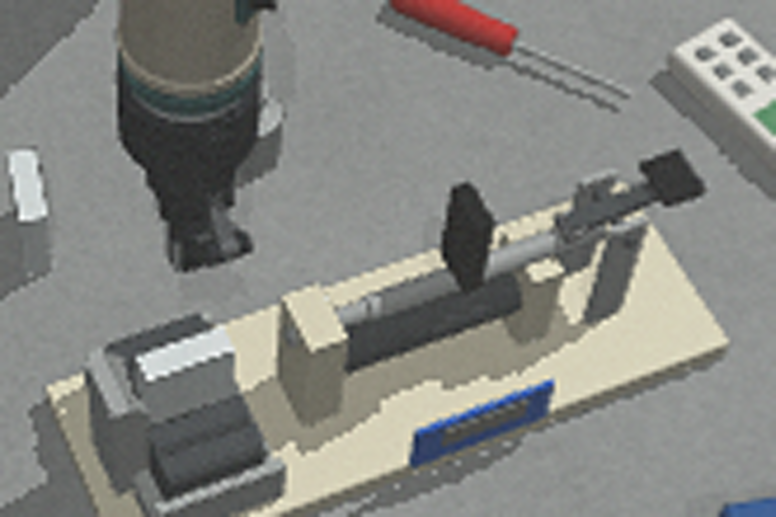

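View pics/t16.png

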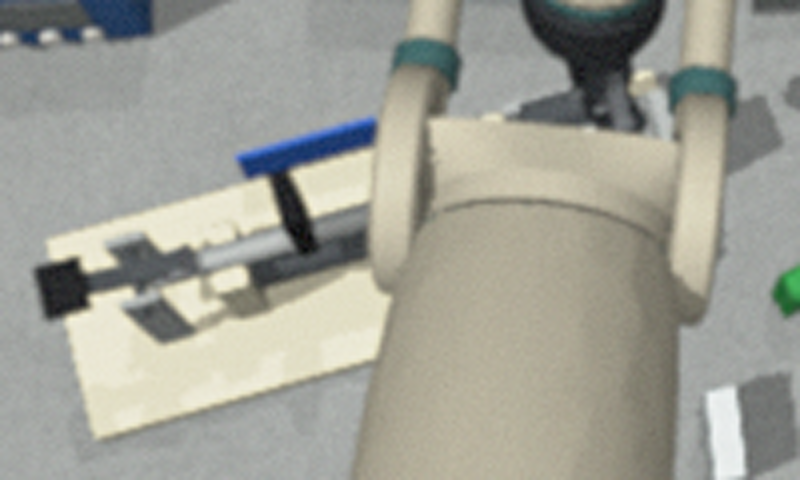

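>>> jog_arm(plan=[{"linear": [0.05, 0, 0], "rotation": [0, 0, 0], "grip": 0}, {"linear": [0.09, 0, 0], "rotation": [0, 0, 0], "grip": 0}, {"linear": [0.09, 0, 0], "rotation": [0, 0, 0], "grip": 0}, {"linear": [0.09, 0, 0], "rotation": [0, 0, 0], "grip": 0}, {"linear": [0.09, 0, 0], "rotation": [0, 0, 0], "grip": 0}])

```text
time: 21.2
ee_pos: [0.6022, 0.1311, 0.3039]
tool_rot: [0.616, 0.788, -0.002, -0.002]
wrist_force: [0.4, -0.4, -0.4]
grip_width: 0.0001
```

>>> jog_arm(plan=[{"linear": [0.09, 0, 0], "rotation": [0, 0, 0], "grip": 0}, {"linear": [0.09, 0, 0], "rotation": [0, 0, 0], "grip": 0}, {"linear": [0.09, 0, 0], "rotation": [0, 0, 0], "grip": 0}, {"linear": [0.09, 0, 0], "rotation": [0, 0, 0], "grip": 0}, {"linear": [0.06, 0, 0], "rotation": [0, 0, 0], "grip": 0}])

```text
time: 21.62
ee_pos: [0.5611, 0.2958, 0.3039]
tool_rot: [0.615, 0.788, -0.002, -0.002]
wrist_force: [1.0, 0.1, 0.1]
grip_width: -0.0001
```

>>> jog_arm(plan=[{"linear": [0.035, 0, 0.04], "rotation": [0, 0, 0], "grip": 0}, {"linear": [0, 0, 0.04], "rotation": [0, 0, 0], "grip": 0}, {"linear": [0, 0, 0.03], "rotation": [0, 0, 0], "grip": 0}, {"linear": [0, 0, 0], "rotation": [0, 0, 0], "grip": 0}, {"linear": [0, 0, 0], "rotation": [0, 0, 0], "grip": 0}])

```text
time: 22.03
ee_pos: [0.5587, 0.3063, 0.2601]
tool_rot: [0.616, 0.788, -0.002, -0.001]
wrist_force: [-0.0, 0.0, 0.8]
grip_width: -0.0003
```

```bash
python3 - <<'E'
from h import *
p=gp([0,.349,.117])[0]; mv(np.r_[p[:2],.21],TH+np.pi/2)
im=get_image('scene'); cv2.imwrite('pics/scene17.png',im); crop(im,270,140,165,120,4.7,'s17.png')
im=get_image('top'); cv2.imwrite('pics/top17.png',im);crop(im,180,120,200,120,4,'t17.png')
# bar top centroid in scene
for f,n,r in (('scene17','scene',(290,215,325,245)),('top17','top',(300,135,350,175))):
    g=cv2.imread(f'pics/{f}.png').mean(2); m=np.zeros_like(g,np.uint8); m[r[1]:r[3],r[0]:r[2]]=(g[r[1]:r[3],r[0]:r[2]]>180)
    b=cv2.imread(f'pics/{f}.png').astype(int); m[(b[...,2]-b[...,0])>15]=0
    N,l,st,c=cv2.connectedComponentsWithStats(m); 
    if N<2: continue
    i=1+st[1:,4].argmax(); w=plane(n,c[i],.13)[0]; cs,sn=np.cos(TH),np.sin(TH); d=w-G0; print(f,st[i],c[i].round(1),'gap xy',(d[0]*cs+d[1]*sn).round(4),(-d[0]*sn+d[1]*cs).round(4))
E
```

```text
t 22.03 pos [0.5587 0.3063 0.2601] psi 1.8146 F [-0.   0.   0.8] w -0.0003
lin(tool now) [0.0036 0.0045 0.1251] lin(target tool) [0.0035 0.0038 0.1252] rot [-0.0027  0.0005  0.0009] rows>= 1.2
scene17 [301 224  19  11  95] [310.5 229.1] gap xy -0.0006 0.0063
top17 [315 150  23  12 160] [325.5 155.5] gap xy -0.0003 0.0057
```

View pics/s17.png

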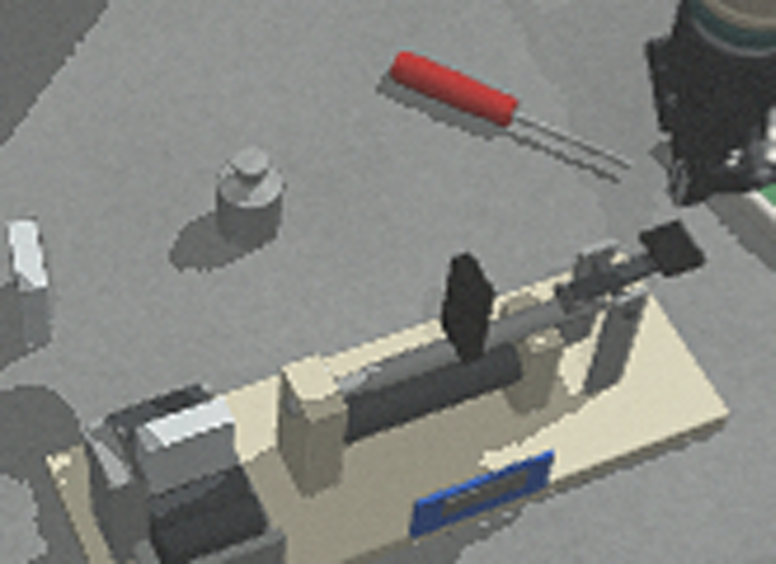

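View pics/t17.png

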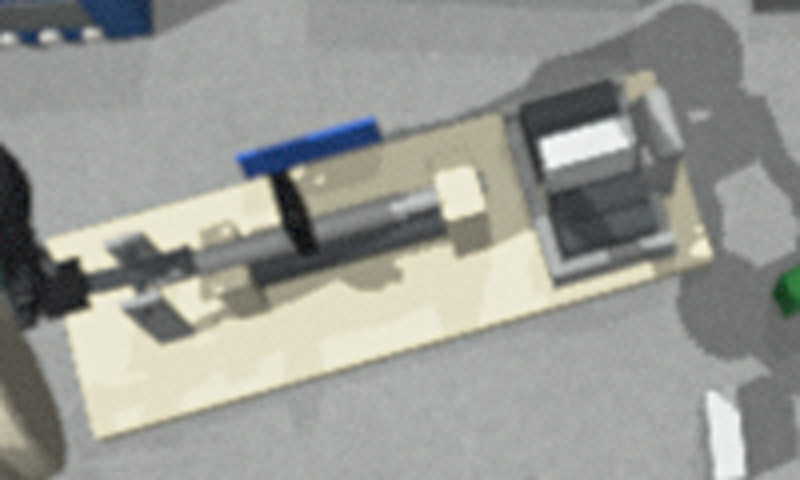

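>>> jog_arm(plan=[{"linear": [0.0035, 0.004, 0.03], "rotation": [0, 0, 0], "grip": 0}, {"linear": [0, 0, 0.04], "rotation": [0, 0, 0], "grip": 0}, {"linear": [0, 0, 0.035], "rotation": [0, 0, 0], "grip": 0}, {"linear": [0, 0, 0], "rotation": [0, 0, 0], "grip": 0}, {"linear": [0, 0, 0], "rotation": [0, 0, 0], "grip": 0}])

```text
time: 22.55
ee_pos: [0.5607, 0.3081, 0.22]
tool_rot: [0.616, 0.788, -0.001, -0.0]
wrist_force: [-0.3, -0.9, 0.3]
grip_width: 0.0001
```

```bash
python3 - <<'E'
from h import *
p=gp([0,.349,.117])[0]; mv(np.r_[p[:2],.21],TH+np.pi/2)
im=get_image('scene'); cv2.imwrite('pics/scene18.png',im); crop(im,380,140,70,80,7,'s18.png')
im=get_image('top'); crop(im,170,150,90,80,7,'t18.png')
E
```

```text
t 22.55 pos [0.5607 0.3081 0.22  ] psi 1.814 F [-0.3 -0.9  0.3] w 0.0001
lin(tool now) [ 0.0005 -0.0021  0.025 ] lin(target tool) [ 0.0005 -0.0022  0.025 ] rot [-0.0007  0.0001  0.0006] rows>= 0.2
```

View pics/s18.png

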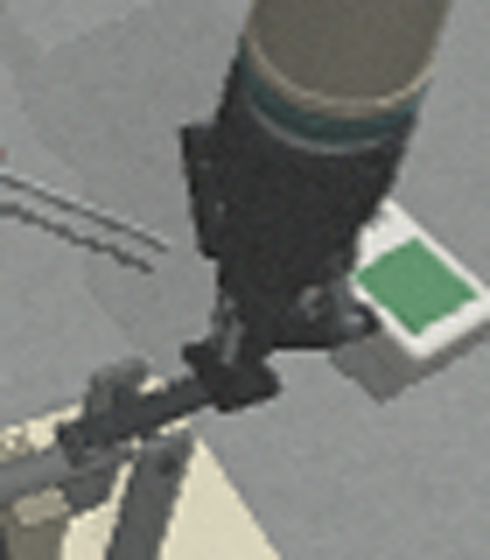

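>>> jog_arm(plan=[{"linear": [0, 0, 0.015], "rotation": [0, 0, 0], "grip": 0}, {"linear": [0, 0, 0.012], "rotation": [0, 0, 0], "grip": 0}, {"linear": [0, 0, 0.01], "rotation": [0, 0, 0], "grip": 0}, {"linear": [0, 0, 0.008], "rotation": [0, 0, 0], "grip": 0}, {"linear": [0, 0, 0.005], "rotation": [0, 0, 0], "grip": 0}])

```text
time: 23.07
ee_pos: [0.5608, 0.3105, 0.2017]
tool_rot: [0.616, 0.788, 0.002, -0.001]
wrist_force: [-1.1, 4.9, 3.8]
grip_width: 0.0001
```

>>> jog_arm(plan=[{"linear": [0, 0, 0.004], "rotation": [0, 0, 0], "grip": 0}, {"linear": [0, 0, 0.003], "rotation": [0, 0, 0], "grip": 0}, {"linear": [0, 0, 0], "rotation": [0, 0, 0], "grip": 0}, {"linear": [0, 0, 0], "rotation": [0, 0, 0], "grip": 0}, {"linear": [0, 0, 0], "rotation": [0, 0, 0], "grip": 0}])

```text
time: 23.48
ee_pos: [0.5609, 0.3103, 0.1989]
tool_rot: [0.616, 0.788, 0.002, -0.001]
wrist_force: [-1.4, 5.7, 5.2]
grip_width: -0.0002
```

```bash
python3 - <<'E'
from h import *
p=gp([0,.349,.117])[0]; mv(np.r_[p[:2],.198],TH+np.pi/2)
im=get_image('scene'); cv2.imwrite('pics/scene19.png',im); crop(im,270,140,165,120,4.7,'s19.png')
E
```

```text
t 23.48 pos [0.5609 0.3103 0.1989] psi 1.8141 F [-1.4  5.7  5.2] w -0.0002
lin(tool now) [-0.005  -0.0038  0.0023] lin(target tool) [-0.005  -0.0038  0.0024] rot [ 0.0011 -0.002   0.0006] rows>= 0.1
```

View pics/s19.png

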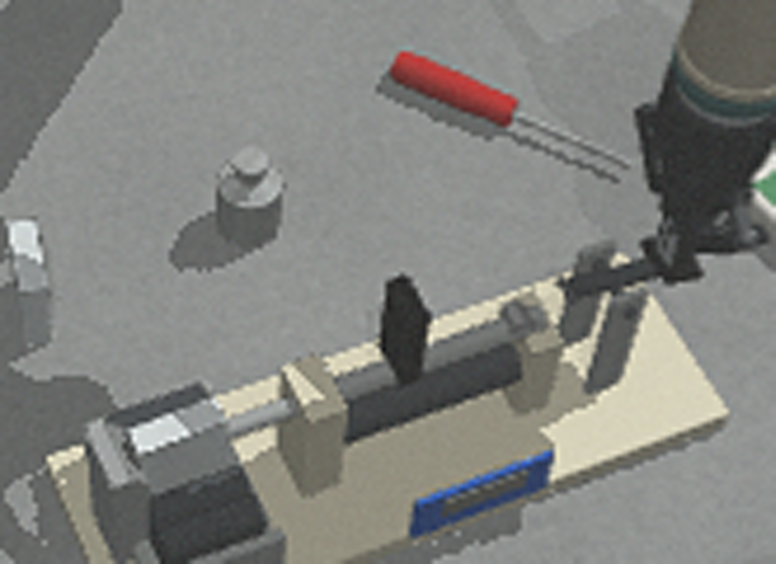

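>>> jog_arm(plan=[{"linear": [0, 0, -0.02], "rotation": [0, 0, 0], "grip": 0}, {"linear": [0, 0, -0.04], "rotation": [0, 0, 0], "grip": 0}, {"linear": [0, 0, -0.1], "rotation": [0, 0, 0], "grip": 0}, {"linear": [0, 0, -0.1], "rotation": [0, 0, 0], "grip": 0}, {"linear": [0, 0, 0], "rotation": [0, 0, 0], "grip": 0}])

```text
time: 23.95
ee_pos: [0.5639, 0.309, 0.3104]
tool_rot: [0.616, 0.788, 0.006, 0.004]
wrist_force: [1.2, 1.0, 1.1]
grip_width: 0.0001
```

>>> jog_arm(plan=[{"linear": [0, 0, 0], "rotation": [0, 0, 0], "grip": 0}, {"linear": [0, 0, 0], "rotation": [0, 0, 0], "grip": 0}, {"linear": [0, 0, 0], "rotation": [0, 0, 0], "grip": 0}, {"linear": [0, 0, 0], "rotation": [0, 0, 0], "grip": 0}, {"linear": [0, 0, 0], "rotation": [0, 0, 0], "grip": 0}])

```text
time: 24.37
ee_pos: [0.5605, 0.308, 0.3002]
tool_rot: [0.616, 0.788, -0.001, -0.001]
wrist_force: [0.7, 0.1, -0.9]
grip_width: 0.0001
```

```bash
python3 - <<'E'
from h import *
mv([.56,.3,.3],TH+np.pi/2)
im=get_image('scene'); cv2.imwrite('pics/scene20.png',im); crop(im,270,150,165,120,4.7,'s20.png')
im=get_image('top'); cv2.imwrite('pics/top20.png',im);crop(im,180,120,200,120,4,'t20.png')
E
```

```text
t 24.37 pos [0.5605 0.308  0.3002] psi 1.8143 F [ 0.7  0.1 -0.9] w 0.0001
lin(tool now) [-0.0192 -0.006   0.0005] lin(target tool) [-0.0193 -0.0059  0.0005] rot [-0.0015  0.0004  0.0008] rows>= 0.2
```

View pics/s20.png

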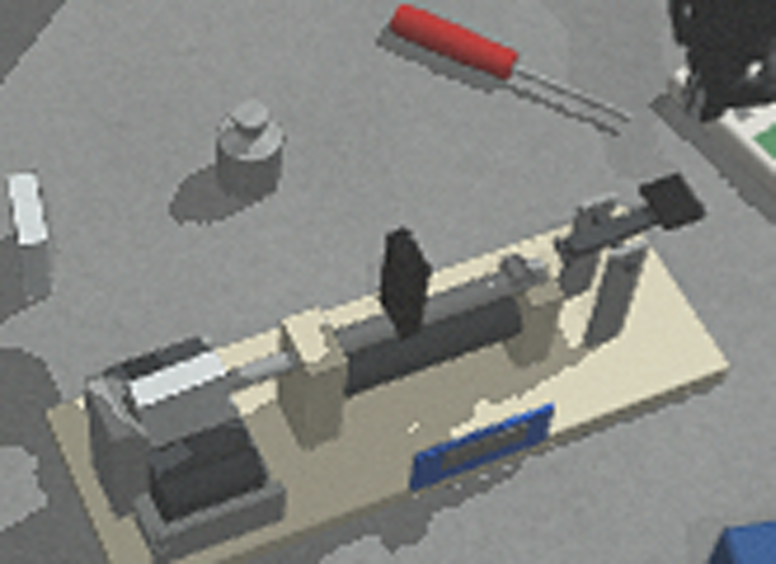

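View pics/t20.png

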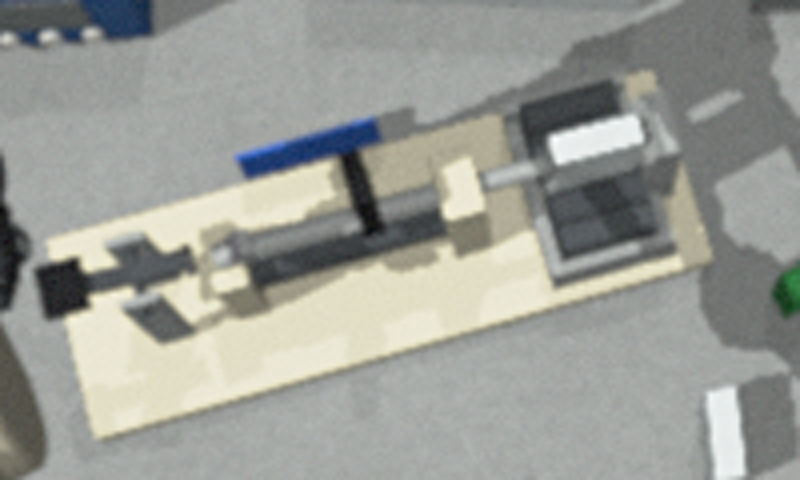

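```bash
python3 - <<'E'
from h import *
for f,n,r in (('scene20','scene',(290,215,325,245)),('top20','top',(300,135,350,175))):
    b=cv2.imread(f'pics/{f}.png').astype(int); g=b.mean(2); m=np.zeros(g.shape,np.uint8); m[r[1]:r[3],r[0]:r[2]]=g[r[1]:r[3],r[0]:r[2]]>180
    m[(b[...,2]-b[...,0])>15]=0
    N,l,st,c=cv2.connectedComponentsWithStats(m); i=1+st[1:,4].argmax()
    R=cv2.minAreaRect(np.argwhere(l==i)[:,::-1].astype(np.float32)); box=plane(n,cv2.boxPoints(R),.13)
    e=sorted([box[1]-box[0],box[2]-box[1]],key=np.linalg.norm)[1]; 
    d=plane(n,c[i],.13)[0]-G0; cs,sn=np.cos(TH),np.sin(TH)
    print(f,'gap xy',(d[0]*cs+d[1]*sn).round(4),(-d[0]*sn+d[1]*cs).round(4),'yaw',((np.arctan2(e[1],e[0])-TH-np.pi/2+np.pi/2)%np.pi-np.pi/2).round(3),np.linalg.norm(e).round(3))
def dark(f):
    b=cv2.imread(f'pics/{f}.png').mean(2); m=np.zeros(b.shape,np.uint8); m[195:225,340:385]=b[195:225,340:385]<50
    N,l,st,c=cv2.connectedComponentsWithStats(m); return c[1+st[1:,4].argmax()]
p=[plane('scene',dark(f),.165)[0] for f in('scene0','scene16','scene20')]; print([np.linalg.norm(q-p[0]).round(4) for q in p])
print(job_done())
E
```

```text
scene20 gap xy -0.0014 -0.0031 yaw 0.046 0.06
top20 gap xy 0.0005 -0.0029 yaw -0.011 0.06
[np.float64(0.0), np.float64(0.0578), np.float64(0.0162)]
the job is handed in; nothing more can be done
None
```

The job is done and handed in at about 24.5 s of the 64 s allowed; no verdict was reported.

I drew the striker back by its black grip. The sear caught it at 60 mm of travel, and I let go. I then set the thin tall bar in the gap: it reached the nest floor at the expected height, with no contact force on the way down. After releasing it, I pressed the sear pad with about 5 N so the striker fired onto the bar, and lifted clear.

The last checks before hand-in gave:

| Check | Top camera | Scene camera |
|---|---|---|
| Bar across the gap | +0.5 mm | −1.4 mm |
| Bar along the gap | −2.9 mm | −3.1 mm |
| Bar turn | −0.011 rad | 0.046 rad |
| Striker travel from fully forward | not measured | about 16 mm |

- **Disagreements:** The two cameras differ by about 2 mm across and 0.06 rad in turn, but every reading is inside its limit. Before firing, the bar read about +6 mm along the gap; I put part of that down to the anvil's shadow, and it was still within 10 mm.
- **By eye only:** The pad looked back at rest, and the spacers and the bench items in the last close-up pictures looked unmoved. I did not measure any of these, nor the bar's tilt after firing.

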